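Tighten the ring nut of a filter vessel with a tommy bar

ROBOT

A 6-joint arm with a two-finger parallel gripper is mounted at the origin on a cart in front of the work surface, level with it; the furniture and walls round the work are solid. World frame = base frame: x ahead of the robot, y to its left, z up, the work surface at z = 0. Lengths are in mm, angles in rad, forces in N, time in s.
With the tool pointing down it reaches from about 375 to 825 mm from the base axis. Payload 5.5 kg.
Tool frame: the origin (TCP) lies at the very end of the fingers, on their centre line; the grasp point (between the pads) lies 19 mm behind it (arm.grip_depth is the distance from the TCP to the grasp point, in mm); z points along the fingers, y is the direction in which the jaws open and shut (so a half turn about z gives the same grasp; the last joint's range is limited). The gripper opens to 85 mm and grips with 20 to 120 N. Pads are 22 mm wide; open, the fingers measure 114 mm over their backs; the gripper's body (76 mm by 85 mm) begins 54 mm behind the grasp point. The pads swing forward as they close: fully open they stand 13 mm farther back than shut.
Start: joints at [1.163, 0.314, -0.047, 1.21, 0, 1.571], TCP at [237.951, 550.794, 231.299] pointing down, gripper open.
Joint ranges: [-2.67, 2.67], [-0.69, 1.73], [-1.03, 1.25], [-2.08, 2.16], [-1.42, 1.45], [-3.14, 3.14]. Speed limits (rad/s): [2.39, 2.39, 3.01, 3.14, 3.14, 3.14].

INTERFACE

Orientations are given as a rotation vector (axis times angle).
In Python, from workcell import arm, optics gives the robot as it stands.
- The arm moves only by the tool play_rows, never from a script. Its argument "deltas" is text: rows parted by semicolons, each of 7 numbers parted by spaces: the shift along the tool's x, y, z in m, then the turn, a rotation vector about the tool's x, y, z in rad, then the closure, from 0 (fully open) to 1 (shut). In form: tx ty tz wx wy wz claw; .... A call has exactly 8 rows; each row shifts and turns the pose as measured when the row begins, along the tool's axes as they then stand; what a row does not reach is not made up. A row lasts 1/10 s, in which the tool goes at most 50 mm and 8.59 degrees, less where a joint would pass 70% of its speed; a pose out of reach is approached as far as the arm can. A call is refused whole if a number of a shift passes 0.05 or a number of a turn 0.15, either way. A call with a gripper value outside its range is refused whole. The fingers move at their own pace and stop on an object; "squeeze" is the grip in N (left out, the last holds). Time passes only in rows, so rows that do not move let the fingers close, or fill a call up. It gives the time, the measured TCP pose, the force and the opening at its end, in the units of the state.
- arm.sense(): the state, without advancing time (a new reading comes with each control period).
- optics.camera(name): name is "scene" or "top" or "wrist"; returns a dict with "pixels" (480x640x3 uint8, red, green, blue), "K" (3x3 intrinsics, pixels), "D" ([k1, k2, p1, p2, k3] as OpenCV has them; the pictures are not rectified), "rvec" (rotation vector, rad) and "tvec" (3), from world to camera coordinates, as OpenCV has them; the wrist camera has in their place "T_tool_cam" (4x4, takes a point from camera to tool coordinates, whose origin is the TCP and whose axes are the flange's). Camera axes: x right, y down, z forward; pixel columns grow to the right and rows downward; lengths in mm; the calibration is good to about 2 mm. A picture is of the moment at which its call begins: read the wrist's pose just before it. There is no depth.
- arm.sign_off(): hands the job in, once; it reports no verdict.
The state is a dict: "time": time; "joint_positions": joint angles; "dq": joint speeds; "effort": joint torques, N m; "eef_pos": TCP position; "tool_rot": TCP orientation; "contact_force": force on the tool from outside, world axes, zero at the start; "wrist_torque": the same for the moment, N m; "gripper_width": finger opening in mm.
Only numpy, scipy, OpenCV 4.12 (cv2) and the standard library are available. Lean on these libraries where they do the work, as an engineer would, in place of code of your own. Each camera call takes 0.05 s, during which the arm holds its last target.

TASK

Close the filter vessel: with the orange-handled bar in the ring's side holes, turn the ring clockwise (seen from above) until it comes hard against its stop, and nip it up there by leaning on the bar with 15 to 20 N, never over 40 N. The guard leaves only the front open, so move the bar on to another hole when it has no more room to swing. Turn the ring only with the bar, never with the fingers, leave the bar lying on the black tool mat and leave the bottle, the dropper and the sample pot as they stand.

Things in the scene. Friction and masses are not known exactly. Their poses are not given: they have to be found in the camera images.
- vessel: fixed filter vessel: grey round foot (radius 74 mm, 10 mm high), steel body, lid with brass fitting up to 122 mm. Origin on its axis at bench height; -x points to its front, as does the red line on the lid. A half-round aluminium guard wall (radius 60 mm, 3 mm thick, with 6 mm end posts, top 91 mm above the bench) stands round back and sides and leaves 58 degrees open either side of the front
- ring_axis (a point): point on the vessel's vertical axis at the middle height of the ring's holes, 72 mm above the bench; axes as the vessel's. The ring nut is of brass, radius 41 mm, from 58 to 86 mm above the bench
- lock_ring (a joint): turn of the ring nut, rad, growing clockwise from above (tightening: the ring's front goes towards the vessel's +y). 2.40 is the hard stop; starts at 0.08 to 0.48. Thread friction 0.25 N m (2 to 6 N at the handle); stays where left, does not rise or sink. 8 radial holes, 45 degrees apart, each 12 mm square, 20 mm deep, closed and black at the inner end. The guard lets the bar in one hole swing at most 107 degrees
- red_hole (a point): centre of the mouth of the hole under the ring's short red line, on the ring's outer face, 41 mm from the axis; turns with the ring. At the stop it is exactly at the vessel's front; the other holes follow at 45 degree steps
- bar_grip (a point): centre of the loose bar's orange handle, a 60 mm long square sleeve of 16 x 16 mm. x axis along the bar towards its steel shaft: round, 9 mm in diameter, from 30 to 85 mm from this point, the last 6 mm tapered to 5 mm. About 80 g. At the start it lies flat on the mat on its handle, 11 mm above the bench, shaft clear of the mat
- tool_mat: flat black rubber mat, fixed, 210 x 120 mm (its x, its y), 3 mm thick; origin at the centre of its underside
- bar: the same bar; origin at the centre of the handle's underside as built (8 mm below bar_grip when it lies as at the start)
- amber_bottle: bystander: brown bottle with white cap, 81 mm wide, 178 mm high, origin under its centre
- dropper: bystander: small brown dropper bottle with black cap, 33 mm wide, 85 mm high, origin under its centre
- sample_pot: bystander: white pot with blue lid, 47 mm wide, 66 mm high, origin under its centre

How it is judged (in metres and radians):
On the way:
1. the ring is at its stop and is nipped up: at least 12 N between bar and ring (value of joint lock_ring above 2.36 rad and contact force between bar and lock_ring above 12 N), for 0.1 s.
At the end, for the whole second after the job is handed in: The ring is within 0.06 rad of its hard stop, and the bar lies at rest on the tool mat, the middle of its handle within the mat's outline and less than 16 mm above the bench (value of joint lock_ring above 2.34 rad and x of bar_grip in the frame of tool_mat between -0.105 and 0.105 m and y of bar_grip in the frame of tool_mat between -0.06 and 0.06 m and height (world z) of bar_grip below 0.016 m and linear speed of bar below 0.02 m/s); the robot touches nothing.
It fails at once if the fingers push the ring (over 1 N) (contact force between the fingers and lock_ring above 1 N).
It fails at once if the ring is forced: over 40 N between bar and ring (contact force between bar and lock_ring above 40 N).
It fails at once if the brown bottle is moved by over 20 mm or tipped (distance of amber_bottle from where it was at the start of the episode above 0.02 m or angle between amber_bottle's own z axis and vertical above 0.3 rad).
It fails at once if the dropper is moved by over 20 mm or tipped (distance of dropper from where it was at the start of the episode above 0.02 m or angle between dropper's own z axis and vertical above 0.3 rad).
It fails at once if the sample pot is moved by over 20 mm or tipped (distance of sample_pot from where it was at the start of the episode above 0.02 m or angle between sample_pot's own z axis and vertical above 0.3 rad).
It also fails if it takes over 64 s, if anything falls off the work surface, if the arm or the gripper's body presses on something with over 40 N, if the wrist force passes 120 N, or if a joint passes its speed limit or range.

## Working session

There is one attempt and no reset: what is moved stays moved. The work goes in short steps, Python scripts to look and compute and a tool call to move; the robot and the scene stay as the last step left them, time stands still between calls to the robot, and variables do not carry over. Pictures are saved under pics/ and viewed, and the job is handed in when it is done.

Besides the shell and the picture viewer there is one more tool, called after "Request:" as name(argument=value, ...) on one line, values as JSON. play_rows: Moves the arm, as the interface text tells. Its arguments: {"type":"object","properties":{"deltas":{"type":"string"},"squeeze":{"type":"number"}},"required":["deltas"]}

```bash
ls -la; mkdir -p pics; python3 - <<'E'
from workcell import arm, optics
import cv2
s=arm.sense()
for k,v in s.items(): print(k,v)
for n in ("scene","top","wrist"):
    c=optics.camera(n)
    cv2.imwrite(f"pics/{n}0.png",c["pixels"][:,:,::-1])
    print(n,{k:v for k,v in c.items() if k!="pixels"})
E
```

```text
total 12
drwxr-xr-x  3 agent agent 4096 Dec  7 06:05 .
drwxr-xr-x 23 root  root  4096 Dec  7 06:05 ..
drwxr-xr-x  2 agent agent 4096 Dec  7 06:05 pics
time 0.0
joint_positions [ 1.16298453e+00  3.14291931e-01 -4.81118324e-02  1.21024132e+00
 -9.21698510e-06  1.57082549e+00]
dq [ 5.13534286e-04 -1.89263007e-04 -2.59862839e-04  7.68235688e-05
 -9.92968853e-04 -1.39692763e-04]
effort [-9.67350861e-04 -5.39593434e+01  3.39745724e+01  1.91182969e-02
  9.14547491e-05  1.52559437e-06]
eef_pos [237.71774857 550.22397931 230.38074327]
tool_rot [-6.36130073e-01 -3.07614038e+00  2.84646313e-03]
contact_force [-0.23382323 -0.40696748 -0.07133128]
wrist_torque [ 0.04849096 -0.0167789  -0.04339174]
gripper_width 85.3837793925425
scene {'K': array([[522.62542205,   0.        , 320.56376562],
       [  0.        , 522.62542205, 243.99697303],
       [  0.        ,   0.        ,   1.        ]]), 'D': array([0.01219322, 0.        , 0.        , 0.        , 0.        ]), 'rvec': array([ 1.14247455, -2.06672415,  1.18546628]), 'tvec': array([326.08361329, 276.12191676, 645.70519906])}
top {'K': array([[4
[... 244 characters left out ...]
3174142, -2.1329944 ,  0.19210637]), 'tvec': array([  38.33125019,  543.6790187 , 1051.03814659])}
wrist {'K': array([[370.19104415,   0.        , 320.2696435 ],
       [  0.        , 370.19104415, 239.46887162],
       [  0.        ,   0.        ,   1.        ]]), 'D': array([-0.06103727,  0.        ,  0.        ,  0.        ,  0.        ]), 'T_tool_cam': array([[-8.46086738e-04, -9.48147463e-01, -3.17829629e-01,
         8.17067147e+01],
       [ 9.99999642e-01, -8.04653223e-04, -2.61638677e-04,
        -4.70859680e-01],
       [-7.67058743e-06, -3.17829736e-01,  9.48147804e-01,
        -1.41962828e+02],
       [ 0.00000000e+00,  0.00000000e+00,  0.00000000e+00,
         1.00000000e+00]])}
```

View pics/scene0.png

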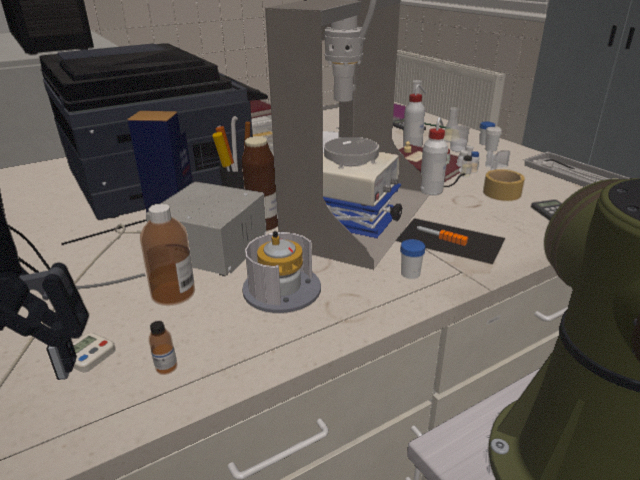

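View pics/top0.png

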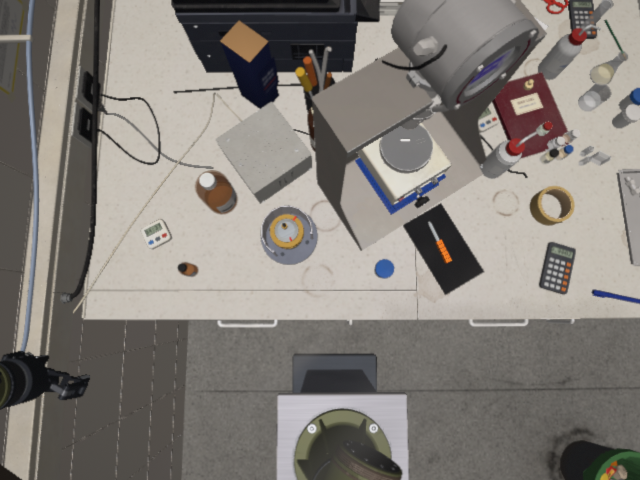

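View pics/wrist0.png

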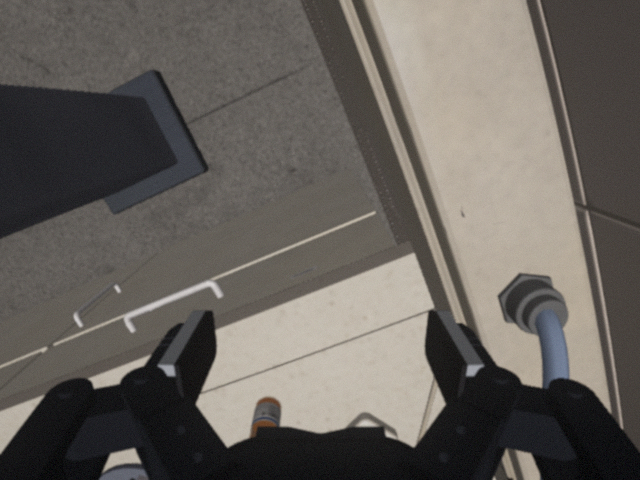

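The scene picture shows the vessel at (282,270), the mat at (450,240) with the orange bar on it, the pot at (412,258), the dropper at (162,347) and the bottle at (167,255). In the top view the vessel is at (288,235), the bar at (442,245), the pot at (384,268) and the stand at (375,150).

```bash
cat > h.py <<'E'
from workcell import arm, optics
import cv2, numpy as np
from scipy.spatial.transform import Rotation as R
def cam(n):
    s=arm.sense(); c=optics.camera(n)
    if n=="wrist":
        T=np.eye(4);T[:3,:3]=R.from_rotvec(s["tool_rot"]).as_matrix();T[:3,3]=s["eef_pos"]
        W=T@c["T_tool_cam"]; c["Rwc"]=W[:3,:3]; c["o"]=W[:3,3]
        c["rvec"]=R.from_matrix(W[:3,:3].T).as_rotvec(); c["tvec"]=-W[:3,:3].T@W[:3,3]
    else:
        Rm=R.from_rotvec(c["rvec"]).as_matrix(); c["Rwc"]=Rm.T; c["o"]=-Rm.T@c["tvec"]
    return c
def ray(c,uv):
    p=cv2.undistortPoints(np.array(uv,float).reshape(-1,1,2),c["K"],c["D"]).reshape(-1,2)
    d=np.c_[p,np.ones(len(p))]@c["Rwc"].T
    return c["o"],d/np.linalg.norm(d,axis=1)[:,None]
def onz(c,uv,z):
    o,d=ray(c,uv); return o+d*((z-o[2])/d[:,2])[:,None]
def proj(c,P):
    return cv2.projectPoints(np.array(P,float).reshape(-1,1,3),c["rvec"],c["tvec"],c["K"],c["D"])[0].reshape(-1,2)
def save(c,name,crop=None,k=1):
    im=c["pixels"][:,:,::-1]
    if crop: x0,y0,x1,y1=crop; im=im[y0:y1,x0:x1]
    if k!=1: im=cv2.resize(im,None,fx=k,fy=k,interpolation=cv2.INTER_CUBIC)
    cv2.imwrite("pics/"+name,im)
def two(c1,uv1,c2,uv2):
    o1,d1=ray(c1,[uv1]);o2,d2=ray(c2,[uv2]);d1=d1[0];d2=d2[0]
    t=np.linalg.lstsq(np.c_[d1,-d2],o2-o1,rcond=None)[0]
    a=o1+t[0]*d1;b=o2+t[1]*d2; return (a+b)/2,np.linalg.norm(a-b)
E
python3 - <<'E'
from h import *
t=cam("top"); s=cam("scene")
save(t,"top_v.png",(240,180,340,280),6); save(t,"top_b.png",(380,190,500,310),5)
save(s,"sc_v.png",(230,220,340,320),6)
save(s,"sc_b.png",(390,210,510,290),6)
hsv=cv2.cvtColor(t["pixels"],cv2.COLOR_RGB2HSV)
m=cv2.inRange(hsv,(5,180,120),(18,255,255)); n,l,st,ce=cv2.connectedComponentsWithStats(m)
for i in range(1,n):
    if st[i,4]>15: print(st[i],ce[i])
mb=(m>0); 
print("cam o",t["o"],s["o"])
for nm,uv,z in (("vessel",(288,235),0),("bar",(442,248),11),("pot",(384,268),66),("drop",(184,268),85),("bottle",(207,179),178),("mat corner",(404,228),3)): print(nm,onz(t,[uv],z).round(0))
E
```

```text
[304  57   7   7  42] [306.92857143  60.19047619]
[436 239  16  24 149] [443.70469799 251.02684564]
[610 462   7   5  23] [613.52173913 463.86956522]
cam o [ 352.79566895   43.59064029 1129.32387638] [-189.17054118  494.16932925  565.26119647]
vessel [[548. 136.   0.]]
bar [[ 512. -262.   11.]]
pot [[ 455. -103.   66.]]
drop [[453. 376.  85.]]
bottle [[645. 306. 178.]]
mat corner [[ 566. -167.    3.]]
```

View pics/top_v.png

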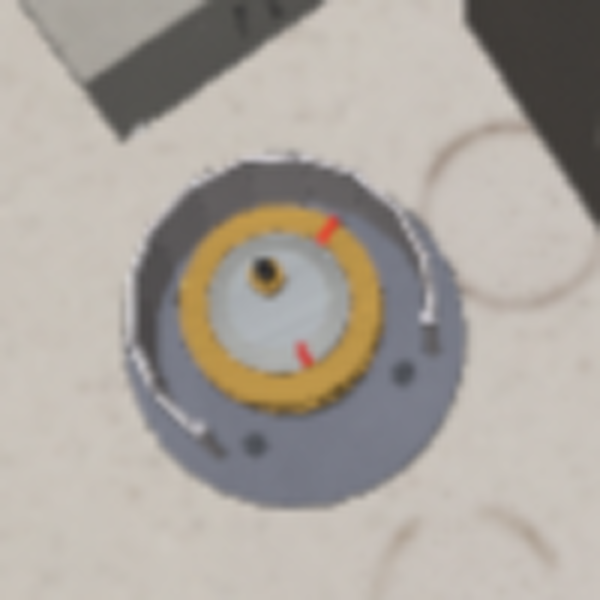

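View pics/top_b.png

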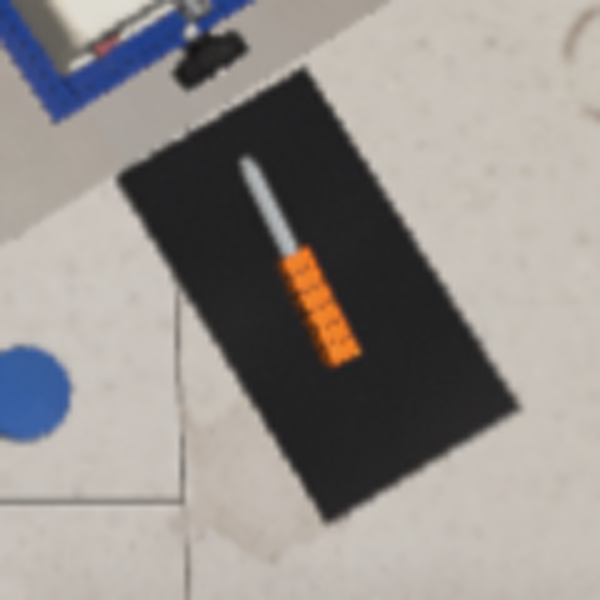

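View pics/sc_v.png

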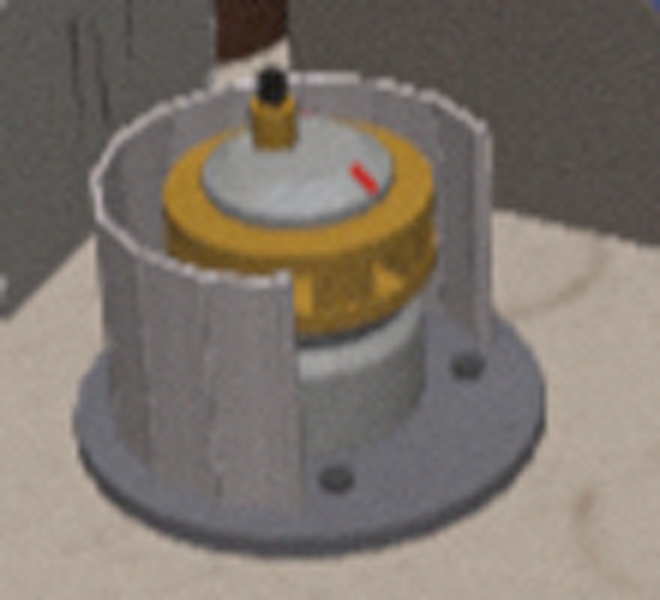

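View pics/sc_b.png

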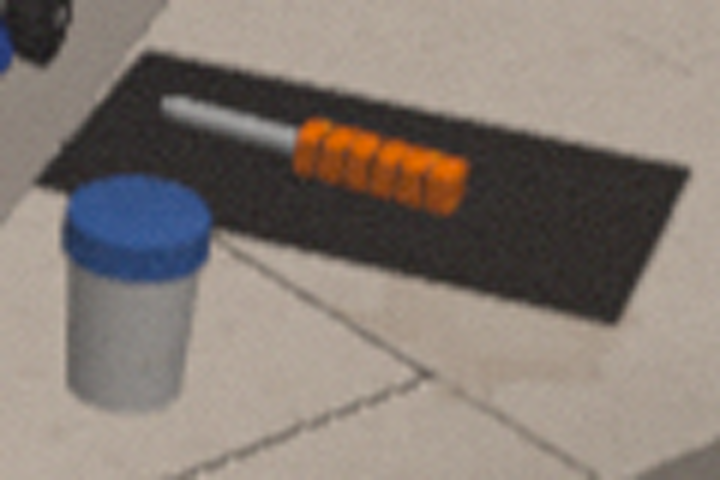

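```bash
python3 - <<'E'
from h import *
t=cam("top"); s=cam("scene")
def up(c,cx,cy,x0,y0,k): return ((cx+.5)/k+x0-.5,(cy+.5)/k+y0-.5)
U=lambda x,y: up(t,x,y,240,180,6)
B=lambda x,y: up(t,x,y,380,190,5)
hsv=cv2.cvtColor(t["pixels"],cv2.COLOR_RGB2HSV)
roi=np.zeros((480,640),np.uint8); roi[180:280,240:340]=255
br=cv2.inRange(hsv,(12,110,90),(28,255,255))&roi
cnt=max(cv2.findContours(br,cv2.RETR_EXTERNAL,cv2.CHAIN_APPROX_NONE)[0],key=cv2.contourArea)
(c,r)=cv2.minEnclosingCircle(cnt); print("brass",c,r, onz(t,[c],86))
foot=cv2.inRange(hsv,(100,25,60),(130,120,190))&roi
cnt=max(cv2.findContours(foot,cv2.RETR_EXTERNAL,cv2.CHAIN_APPROX_NONE)[0],key=cv2.contourArea)
c,r=cv2.minEnclosingCircle(cnt); print("foot",c,r,onz(t,[c],10))
P=onz(t,[U(430,320),U(205,435)],91); print("posts",P, P.mean(0))
print("red ring",onz(t,[U(328,230)],86)); print("lid line",onz(t,[U(304,355)],95), onz(t,[U(300,345),U(308,366)],95))
print("mat",onz(t,[B(118,177),B(305,68),B(520,407),B(327,522)],3))
print("handle",onz(t,[B(298,253),B(347,360)],19),"tip",onz(t,[B(246,157)],11), 'shaft base',onz(t,[B(291,248)],15))
print("stand",onz(t,[(360,248),(330,175),(404,228),(482,150)],0))
# stand top in two views : left-front top corner
print(two(t,(313,97),s,(267,15)))
print(two(t,(345,151),s,(325,0)))
E
```

```text
brass (286.7851867675781, 231.03790283203125) 17.264158248901367 [[542.48849905 132.16617479  86.        ]]
foot (289.5, 237.5) 27.212228775024414 [[539.35692601 131.36925661  10.        ]]
posts [[536.99160374  73.007376    91.        ]
 [490.67467383 162.04264293  91.        ]] [513.83313879 117.52500947  91.        ]
red ring [[574.8183261  114.53686352  86.        ]]
lid line [[522.16927834 122.87594259  95.        ]] [[526.19706787 124.51807488  95.        ]
 [517.74489405 121.23098284  95.        ]]
mat [[ 573.59538696 -164.78270632    3.        ]
 [ 632.31597729 -265.82621778    3.        ]
 [ 452.84264185 -369.0231378     3.        ]
 [ 394.36448509 -266.15010877    3.        ]]
handle [[ 530.73960661 -253.23283559   19.        ]
 [ 475.56181513 -275.81132967   19.        ]] tip [[ 582.64960638 -230.49218153   11.        ]] shaft base [[ 533.99100301 -250.7960992    15.        ]]
stand [[ 513.36855571  -51.06972287    0.        ]
 [ 710.33121919   26.24158597    0.        ]
 [ 566.17887478 -167.18364695    0.        ]
 [ 781.91443    -387.07990073    0.        ]]
(array([697.76310128,  58.25171017, 456.86398088]), np.float64(6.1544819815775975))
(array([592.83954096,   6.95893659, 484.79354676]), np.float64(8.528969609640512))
```

Vessel axis is about (541,131), its yaw about 27°, and the ring about 2.16 rad from its stop. The bar's handle centre is about (503,-264), with the shaft pointing at 23°. I'll take a closer wrist view over the vessel first.

```bash
cat >> h.py <<'E'
def tool(yaw_deg):
    a=np.radians(yaw_deg); return np.array([[np.cos(a),np.sin(a),0],[np.sin(a),-np.cos(a),0],[0,0,-1.]])
def plan(pos,yaw,n,claw,start=None):
    """rows (n) from measured pose to pos (mm), tool-down with x at yaw deg"""
    s=arm.sense(); p=s["eef_pos"]; Rm=R.from_rotvec(s["tool_rot"])
    Rt=R.from_matrix(tool(yaw)) ; w=(Rm.inv()*Rt).as_rotvec()
    rows=[]; pos=np.array(pos,float)
    for i in range(n):
        Ri=(Rm*R.from_rotvec(w*i/n)); d=Ri.inv().apply((pos-p)/n)/1000
        rows.append(" ".join(f"{v:.4f}" for v in d)+" "+" ".join(f"{v:.3f}" for v in w/n)+f" {claw}")
    print("dist/row",np.linalg.norm(pos-p)/n,"turn/row",np.linalg.norm(w)/n)
    for i in range(0,n,8): print("; ".join(rows[i:i+8]))
def st():
    s=arm.sense(); Rm=R.from_rotvec(s["tool_rot"]).as_matrix()
    print("t",round(s["time"],2),"pos",s["eef_pos"].round(1),"yaw",round(np.degrees(np.arctan2(Rm[1,0],Rm[0,0]))%360,1),"z",Rm[:,2].round(3),"F",s["contact_force"].round(1),"M",s["wrist_torque"].round(2),"w",round(s["gripper_width"],1),"q",s["joint_positions"].round(2))
E
python3 - <<'E'
from h import *
st(); plan((599,161,235),207,16,0.0)
E
```

```text
t 0.35 pos [237.9 550.7 231.1] yaw 156.6 z [-0. -0. -1.] F [-0.   0.1  0.3] M [-0.01  0.01  0.03] w 85.5 q [ 1.16  0.31 -0.05  1.21 -0.    1.57]
dist/row 33.20531377490719 turn/row 0.0549402581888843
-0.0304 -0.0134 -0.0002 -0.000 -0.000 -0.055 0.0; -0.0296 -0.0151 -0.0002 -0.000 -0.000 -0.055 0.0; -0.0287 -0.0167 -0.0002 -0.000 -0.000 -0.055 0.0; -0.0278 -0.0182 -0.0002 -0.000 -0.000 -0.055 0.0; -0.0267 -0.0197 -0.0002 -0.000 -0.000 -0.055 0.0; -0.0256 -0.0211 -0.0002 -0.000 -0.000 -0.055 0.0; -0.0244 -0.0225 -0.0002 -0.000 -0.000 -0.055 0.0; -0.0231 -0.0238 -0.0002 -0.000 -0.000 -0.055 0.0
-0.0218 -0.0251 -0.0002 -0.000 -0.000 -0.055 0.0; -0.0204 -0.0262 -0.0002 -0.000 -0.000 -0.055 0.0; -0.0189 -0.0273 -0.0002 -0.000 -0.000 -0.055 0.0; -0.0174 -0.0283 -0.0002 -0.000 -0.000 -0.055 0.0; -0.0158 -0.0292 -0.0002 -0.000 -0.000 -0.055 0.0; -0.0142 -0.0300 -0.0002 -0.000 -0.000 -0.055 0.0; -0.0125 -0.0308 -0.0002 -0.000 -0.000 -0.055 0.0; -0.0108 -0.0314 -0.0002 -0.000 -0.000 -0.055 0.0
```

Request:
play_rows(deltas="-0.030 -0.013 0 0 0 -0.055 0; -0.030 -0.015 0 0 0 -0.055 0; -0.029 -0.017 0 0 0 -0.055 0; -0.028 -0.018 0 0 0 -0.055 0; -0.027 -0.020 0 0 0 -0.055 0; -0.026 -0.021 0 0 0 -0.055 0; -0.024 -0.022 0 0 0 -0.055 0; -0.023 -0.024 0 0 0 -0.055 0")

```text
time: 1.15
eef_pos: [424.5, 354.5, 230.6]
tool_rot: [0.092, -3.14, -0.002]
contact_force: [0.3, 0.2, -0.4]
gripper_width: 85.7
```

Request:
play_rows(deltas="-0.022 -0.025 0 0 0 -0.055 0; -0.020 -0.026 0 0 0 -0.055 0; -0.019 -0.027 0 0 0 -0.055 0; -0.017 -0.028 0 0 0 -0.055 0; -0.016 -0.029 0 0 0 -0.055 0; -0.014 -0.030 0 0 0 -0.055 0; -0.012 -0.031 0 0 0 -0.055 0; -0.011 -0.031 0 0 0 -0.055 0")

```text
time: 1.95
eef_pos: [617.8, 158.0, 231.1]
tool_rot: [-0.802, 3.035, 0.003]
contact_force: [0.4, -0.5, 1.2]
gripper_width: 85.1
```

```bash
python3 - <<'E'
from h import *
st()
c=cam("wrist"); save(c,"w1.png"); st()
print(proj(c,[(541,131.5,86)]))
E
```

```text
t 1.95 pos [617.8 158.  231.1] yaw 209.6 z [ 0.001  0.003 -1.   ] F [ 0.4 -0.5  1.2] M [-0.01 -0.02 -0.  ] w 85.1 q [ 0.25  0.38  0.05  1.24  0.   -0.27]
t 2.0 pos [621.2 154.2 230.6] yaw 209.5 z [ 0.004 -0.    -1.   ] F [ 2.2 -2.2  0.1] M [-0.19 -0.19 -0.06] w 85.6 q [ 0.24  0.39  0.06  1.24 -0.   -0.27]
[[340.48595576 118.91966917]]
```

```bash
python3 - <<'E'
from h import *
c=cam("wrist"); st(); c=cam("wrist"); save(c,"w1.png"); st()
print(proj(c,[(541,131.5,86)]))
np.save("w1.npy",np.array([c],dtype=object),allow_pickle=True)
E
```

```text
t 2.05 pos [619.5 156.1 230.5] yaw 209.3 z [ 0.002  0.001 -1.   ] F [ 0.4  1.1 -0.5] M [-0.01 -0.02 -0.01] w 85.4 q [ 0.25  0.39  0.05  1.24  0.   -0.26]
t 2.1 pos [618.  157.7 230.5] yaw 209.3 z [ 0.001  0.003 -1.   ] F [-0.7 -0.2  0.7] M [0.03 0.03 0.04] w 85.2 q [ 0.25  0.38  0.05  1.24  0.   -0.26]
[[343.55541118 117.9654885 ]]
```

View pics/w1.png

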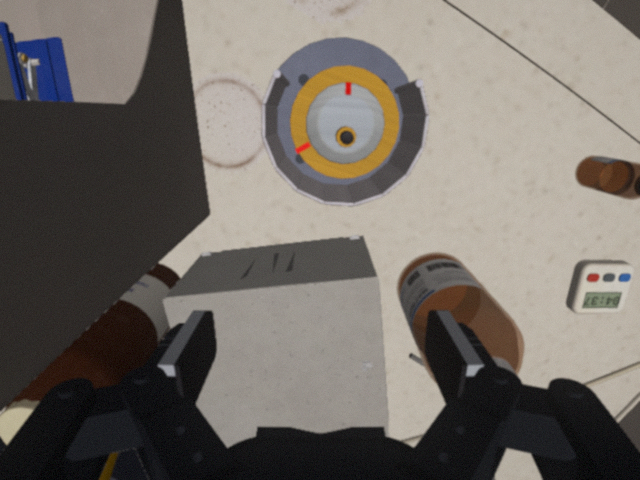

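The wrist view shows the ring centred near (345,122), its red line at (303,148), the lid line at (348,88), and the guard posts' tops at (278,73) and (421,84).

```bash
python3 - <<'E'
from h import *
c=np.load("w1.npy",allow_pickle=True)[0]
save(c,"w1v.png",(250,20,440,220),4)
h=cv2.cvtColor(c["pixels"],cv2.COLOR_RGB2HSV)
roi=np.zeros((480,640),np.uint8); roi[30:215,255:435]=255
br=cv2.inRange(h,(14,120,110),(28,255,255))&roi
red=(cv2.inRange(h,(0,170,120),(7,255,255))|cv2.inRange(h,(174,170,120),(180,255,255)))&roi
n,l,s_,ce=cv2.connectedComponentsWithStats(red)
Rd=[(s_[i,4],ce[i]) for i in range(1,n) if s_[i,4]>15]; print(Rd)
cnt=max(cv2.findContours(br|red,cv2.RETR_EXTERNAL,cv2.CHAIN_APPROX_NONE)[0],key=cv2.contourArea)
hull=cv2.convexHull(cnt)
P=onz(c,cnt.reshape(-1,2).astype(float),86)[:,:2]
# circle fit
from scipy.optimize import least_squares
f=least_squares(lambda v:np.hypot(P[:,0]-v[0],P[:,1]-v[1])-v[2],(541,131,41),loss="soft_l1")
print("ring",f.x, "rms",np.sqrt(np.mean(f.fun**2)))
C=f.x[:2]
ft=cv2.inRange(h,(100,25,60),(130,130,190))&roi
cnt=max(cv2.findContours(ft,cv2.RETR_EXTERNAL,cv2.CHAIN_APPROX_NONE)[0],key=cv2.contourArea)
Q=onz(c,cnt.reshape(-1,2).astype(float),10)[:,:2]; d=np.hypot(*(Q-C).T); Q=Q[(d>68)&(d<80)]
g=least_squares(lambda v:np.hypot(Q[:,0]-v[0],Q[:,1]-v[1])-74,(541,131),loss="soft_l1"); print("foot",g.x,np.std(g.fun),len(Q))
for a,uv in Rd:
    for z in (86,95,105):
        p=onz(c,[uv],z)[0,:2]-C; print(uv,z,np.degrees(np.arctan2(p[1],p[0]))%360,np.hypot(*p))
P=onz(c,[(278,73),(421,84)],91)[:,:2]; m=P.mean(0); v=P[1]-P[0]; print(P,np.hypot(*v),np.degrees(np.arctan2(*(m-C)[::-1]))%360, (np.degrees(np.arctan2(v[1],v[0]))+90)%360)
E
```

```text
[(np.int32(48), array([347.72916667,  87.64583333])), (np.int32(70), array([302.4       , 147.35714286]))]
ring [544.26053933 134.01940558  39.9877618 ] rms 0.3051352921646106
foot [546.86391464 135.05669543] 0.7470257099954688 145
[347.72916667  87.64583333] 86 204.60061941586366 25.32518766197453
[347.72916667  87.64583333] 95 205.92146320020788 24.677459823343312
[347.72916667  87.64583333] 105 207.47183325702238 23.97401533909533
[302.4        147.35714286] 86 328.1253885810358 35.772160331440084
[302.4        147.35714286] 95 327.4183108525691 35.04599713400739
[302.4        147.35714286] 105 326.59764239716657 34.24568858771369
[[537.219746    75.52304963]
 [493.65765568 167.46637985]] 101.74100296415465 203.48762514929106 205.35125852016296
```

View pics/w1v.png

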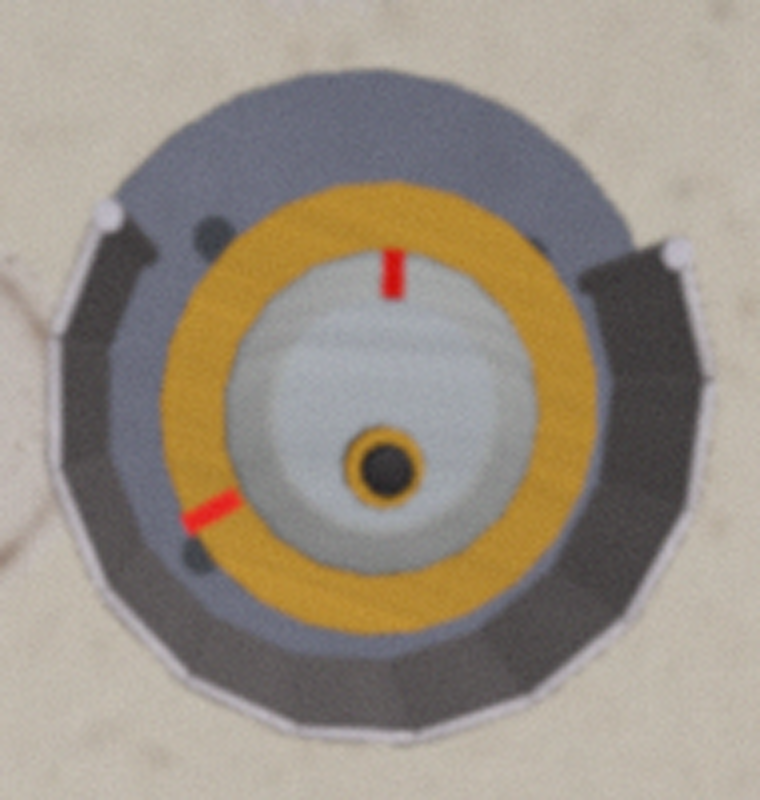

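```bash
python3 - <<'E'
from h import *
st(); plan((430,60,235),205,8,0.0)
s=arm.sense
p0=np.array((430,60,235.));p1=np.array((503,-264,140.))
Rt=R.from_matrix(tool(204)); print(Rt.inv().apply(p1-p0)/8)
E
```

```text
t 2.1 pos [618.  157.7 230.5] yaw 209.3 z [ 0.001  0.003 -1.   ] F [-0.7 -0.2  0.7] M [0.03 0.03 0.04] w 85.2 q [ 0.25  0.38  0.05  1.24  0.   -0.26]
dist/row 26.484307857471027 turn/row 0.009386578092576743
0.0265 0.0008 -0.0006 0.000 0.000 0.009 0.0; 0.0265 0.0006 -0.0006 0.000 0.000 0.009 0.0; 0.0265 0.0004 -0.0006 0.000 0.000 0.009 0.0; 0.0265 0.0001 -0.0006 0.000 0.000 0.009 0.0; 0.0265 -0.0001 -0.0006 0.000 0.000 0.009 0.0; 0.0265 -0.0004 -0.0006 0.000 0.000 0.009 0.0; 0.0265 -0.0006 -0.0006 0.000 0.000 0.009 0.0; 0.0265 -0.0009 -0.0006 0.000 0.000 0.009 0.0
[  8.13673174 -40.7100629   11.875     ]
```

Request:
play_rows(deltas="0.040 0 0 0 0 0.015 0; 0.042 0 0 0 0 0.015 0; 0.042 0 0 0 0 0.015 0; 0.042 0 0 0 0 0.015 0; 0.040 0 0 0 0 0.015 0; 0.008 -0.035 0 0 0 0.015 0; 0.008 -0.041 0.005 0 0 0 0; 0.008 -0.041 0.010 0 0 0 0")

```text
time: 2.9
eef_pos: [449.0, -49.6, 212.4]
tool_rot: [-0.67, 3.068, 0.01]
contact_force: [0.5, -0.5, 0.0]
gripper_width: 85.5
```

```bash
python3 - <<'E'
from h import *
st(); plan((503,-264,145),203,8,0.4)
E
```

```text
t 2.9 pos [449.  -49.6 212.4] yaw 204.6 z [-0.     0.007 -1.   ] F [ 0.5 -0.5  0. ] M [-0.   -0.03 -0.  ] w 85.5 q [-0.11  0.05 -0.42  1.11  0.01 -0.54]
dist/row 28.89337373066687 turn/row 0.0036328633165720967
0.0051 -0.0272 0.0082 0.001 0.000 0.004 0.4; 0.0050 -0.0272 0.0083 0.001 0.000 0.004 0.4; 0.0049 -0.0273 0.0083 0.001 0.000 0.004 0.4; 0.0048 -0.0273 0.0083 0.001 0.000 0.004 0.4; 0.0047 -0.0273 0.0083 0.001 0.000 0.004 0.4; 0.0046 -0.0273 0.0084 0.001 0.000 0.004 0.4; 0.0045 -0.0273 0.0084 0.001 0.000 0.004 0.4; 0.0044 -0.0273 0.0084 0.001 0.000 0.004 0.4
```

Request:
play_rows(deltas="0.005 -0.027 0.008 0 0 0.004 0; 0.005 -0.029 0.009 0 0 0.004 0; 0.005 -0.029 0.009 0 0 0.004 0; 0.005 -0.029 0.009 0 0 0.004 0; 0.005 -0.029 0.009 0 0 0.004 0.3; 0.005 -0.029 0.009 0 0 0.004 0.3; 0.004 -0.022 0.008 0 0 0.004 0.3; 0 0 0 0 0 0 0.3")

```text
time: 3.7
eef_pos: [496.3, -243.2, 148.2]
tool_rot: [-0.624, 3.075, 0.013]
contact_force: [-0.7, -0.1, 0.2]
gripper_width: 59.9
```

```bash
python3 - <<'E'
from h import *
st()
c=cam("wrist"); save(c,"w2.png"); st()
h=cv2.cvtColor(c["pixels"],cv2.COLOR_RGB2HSV)
m=cv2.inRange(h,(5,170,100),(18,255,255))
cnt=max(cv2.findContours(m,cv2.RETR_EXTERNAL,cv2.CHAIN_APPROX_NONE)[0],key=cv2.contourArea)
r=cv2.minAreaRect(cnt); print(r)
b=cv2.boxPoints(r); print(onz(c,b,19).round(1)); P=onz(c,[r[0]],17)[0]; print(P)
E
```

```text
t 3.7 pos [ 496.3 -243.2  148.2] yaw 202.9 z [ 0.002  0.009 -1.   ] F [-0.7 -0.1  0.2] M [ 0.03 -0.04  0.02] w 59.9 q [-0.46  0.27 -0.29  1.    0.01 -0.86]
t 3.75 pos [ 496.  -242.   148.6] yaw 203.0 z [ 0.002  0.01  -1.   ] F [ 0.4 -0.4 -0.2] M [ 0.02  0.04 -0.03] w 59.6 q [-0.46  0.27 -0.3   1.    0.01 -0.86]
((291.74566650390625, 222.53680419921875), (77.83428192138672, 22.485458374023438), 87.20729064941406)
[[ 477.2 -283.9   19. ]
 [ 470.  -269.    19. ]
 [ 526.  -243.2   19. ]
 [ 533.8 -259.2   19. ]]
[ 501.36719069 -264.16346641   17.        ]
```

View pics/w2.png

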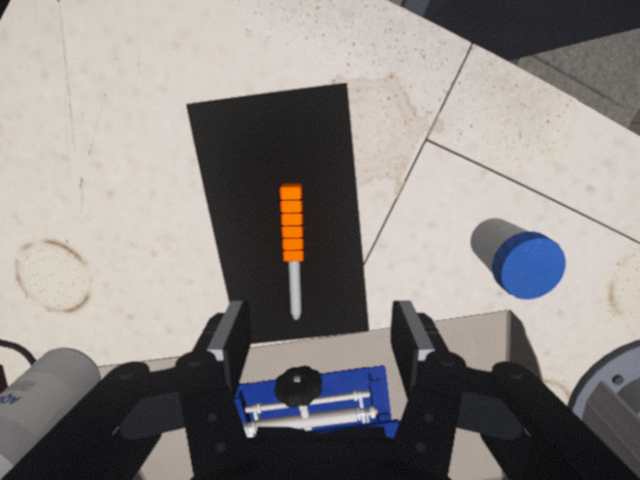

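The wrist view shows the bar lying free on the mat, its handle centred at (291,222) and its tip at (297,318). That puts the handle at (502,-264).

```bash
python3 - <<'E'
from h import *
c=cam("wrist"); tip=onz(c,[(297,318)],11)[0]; base=onz(c,[(294,262)],11)[0]; print(tip,base,np.degrees(np.arctan2(tip[1]-base[1],tip[0]-base[0])), tip[:2]-np.array((502,-264.4)))
st(); plan((497.5,-266.5,40),203.6,7,0.4)
E
```

```text
[ 580.8114219  -227.09701289   11.        ] [ 533.34171881 -248.62563654   11.        ] 24.395406497035868 [78.8114219  37.30298711]
t 3.8 pos [ 496.  -241.3  149.1] yaw 203.0 z [ 0.003  0.01  -1.   ] F [1.1 0.2 0.9] M [-0.01  0.05  0.02] w 59.8 q [-0.46  0.27 -0.3   1.01  0.01 -0.86]
dist/row 15.997585551459354 turn/row 0.0020354259491306677
0.0013 -0.0035 0.0156 0.001 0.001 -0.001 0.4; 0.0013 -0.0035 0.0156 0.001 0.001 -0.001 0.4; 0.0013 -0.0035 0.0156 0.001 0.001 -0.001 0.4; 0.0013 -0.0035 0.0156 0.001 0.001 -0.001 0.4; 0.0013 -0.0034 0.0156 0.001 0.001 -0.001 0.4; 0.0013 -0.0034 0.0156 0.001 0.001 -0.001 0.4; 0.0013 -0.0034 0.0156 0.001 0.001 -0.001 0.4
```

Request:
play_rows(deltas="0.001 -0.004 0.016 0.001 0.001 -0.004 0.3; 0.001 -0.004 0.016 0.001 0.001 -0.004 0.3; 0.001 -0.004 0.016 0.001 0.001 -0.004 0.3; 0.001 -0.004 0.016 0.001 0.001 -0.004 0.3; 0.001 -0.004 0.016 0.001 0.001 -0.004 0.4; 0.001 -0.004 0.016 0.001 0.001 -0.004 0.4; 0.001 -0.004 0.010 0.001 0.001 -0.004 0.4; 0 0 0 0 0 0 0.4")

```text
time: 4.6
eef_pos: [503.5, -257.8, 45.8]
tool_rot: [-0.69, 3.059, 0.001]
contact_force: [0.5, 0.2, -0.6]
gripper_width: 51.0
```

```bash
python3 - <<'E'
from h import *
st(); plan((497.5,-266.8,6),204.2,6,0.4)
E
```

```text
t 4.6 pos [ 503.5 -257.8   45.8] yaw 205.4 z [ 0.005  0.002 -1.   ] F [ 0.5  0.2 -0.6] M [-0.04 -0.02 -0.07] w 51.0 q [-0.48  0.39 -0.39  0.79  0.   -0.92]
dist/row 6.873807397965482 turn/row 0.00363917763353171
0.0016 -0.0009 0.0066 -0.000 0.001 0.004 0.4; 0.0016 -0.0009 0.0066 -0.000 0.001 0.004 0.4; 0.0016 -0.0009 0.0066 -0.000 0.001 0.004 0.4; 0.0016 -0.0009 0.0066 -0.000 0.001 0.004 0.4; 0.0016 -0.0009 0.0066 -0.000 0.001 0.004 0.4; 0.0015 -0.0009 0.0066 -0.000 0.001 0.004 0.4
```

Request:
play_rows(deltas="0.002 -0.001 0.007 0 0.001 0.004 0.5; 0.002 -0.001 0.007 0 0.001 0.004 0.5; 0.002 -0.001 0.007 0 0.001 0.004 0.5; 0.002 -0.001 0.007 0 0.001 0.004 0.5; 0.002 -0.001 0.007 0 0.001 0.004 0.5; 0.001 -0.001 0.006 0 0.001 0.003 0.5; 0 0 0 0 0 0 0.5; 0 0 0 0 0 0 0.5")

```text
time: 5.4
eef_pos: [496.7, -268.1, 3.5]
tool_rot: [-0.653, 3.072, -0.003]
contact_force: [0.1, -0.6, -0.4]
gripper_width: 42.5
```

```bash
python3 - <<'E'
from h import *
st(); plan((497.5,-266.8,6),204.2,3,0.4)
E
```

```text
t 5.4 pos [ 496.7 -268.1    3.5] yaw 204.0 z [ 0.002 -0.002 -1.   ] F [ 0.1 -0.6 -0.4] M [ 0.03 -0.02 -0.  ] w 42.5 q [-0.49  0.44 -0.43  0.7  -0.   -0.91]
dist/row 0.9802740570565361 turn/row 0.0014206780001532963
-0.0004 0.0003 -0.0008 -0.001 0.000 -0.001 0.4; -0.0004 0.0003 -0.0008 -0.001 0.000 -0.001 0.4; -0.0004 0.0003 -0.0008 -0.001 0.000 -0.001 0.4
```

Raise it 2 mm and close.

Request:
play_rows(deltas="0 0 -0.002 0 0 0 0.5; 0 0 0 0 0 0 0.7; 0 0 0 0 0 0 0.9; 0 0 0 0 0 0 0.9; 0 0 0 0 0 0 0.9; 0 0 0 0 0 0 0.9; 0 0 0 0 0 0 0.9; 0 0 0 0 0 0 0.9", squeeze=80)

```text
time: 6.2
eef_pos: [497.4, -268.3, 6.6]
tool_rot: [-0.653, 3.07, -0.005]
contact_force: [-0.0, 0.0, 0.2]
gripper_width: 14.0
```

```bash
python3 - <<'E'
from h import *
st(); c=cam("wrist"); save(c,"w3.png")
E
```

```text
t 6.2 pos [ 497.4 -268.3    6.6] yaw 204.0 z [ 0.003 -0.002 -1.   ] F [-0.   0.   0.2] M [-0.01  0.04  0.05] w 14.0 q [-0.49  0.43 -0.43  0.7  -0.   -0.91]
```

View pics/w3.png

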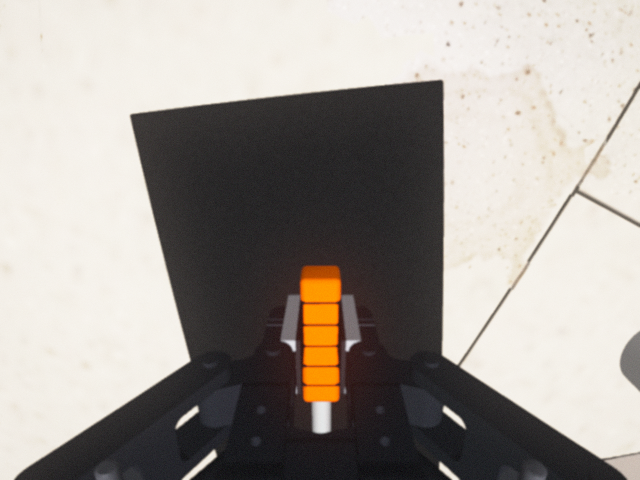

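The bar is gripped squarely, in line with the tool's x. I'll lift it, and measure the ring angle in the top view again.

Request:
play_rows(deltas="0 0 -0.010 0 0 0 0.9; 0 0 -0.020 0 0 0 0.9; 0 0 -0.030 0 0 0 0.9; 0 0 -0.030 0 0 0 0.9; 0 0 -0.030 0 0 0 0.9; 0.005 0.010 -0.020 0 0 -0.02 0.9; 0.010 0.020 -0.010 0 0 -0.03 0.9; 0.010 0.025 0 0 0 -0.04 0.9")

```text
time: 7.05
eef_pos: [451.4, -229.9, 166.8]
tool_rot: [-0.793, 3.035, -0.008]
contact_force: [0.5, -0.2, -0.5]
gripper_width: 13.6
```

```bash
python3 - <<'E'
from h import *
st()
t=cam("top"); hsv=cv2.cvtColor(t["pixels"],cv2.COLOR_RGB2HSV)
big=cv2.resize(t["pixels"][180:280,240:340],None,fx=8,fy=8,interpolation=cv2.INTER_CUBIC); h=cv2.cvtColor(big,cv2.COLOR_RGB2HSV)
red=(cv2.inRange(h,(0,150,110),(7,255,255))|cv2.inRange(h,(174,150,110),(180,255,255)))
n,l,s_,ce=cv2.connectedComponentsWithStats(red)
uv=lambda p:((p[0]+.5)/8+239.5,(p[1]+.5)/8+179.5)
br=cv2.inRange(h,(12,110,90),(28,255,255))|red
cnt=max(cv2.findContours(br,cv2.RETR_EXTERNAL,cv2.CHAIN_APPROX_NONE)[0],key=cv2.contourArea)
hull=np.array([uv(p) for p in cnt.reshape(-1,2)])
P=onz(t,hull,86)[:,:2]
from scipy.optimize import least_squares
f=least_squares(lambda v:np.hypot(P[:,0]-v[0],P[:,1]-v[1])-v[2],(541,131,41),loss="soft_l1"); print(f.x,np.std(f.fun))
C=f.x[:2]
for i in range(1,n):
    if s_[i,4]>60:
        for z in (86,95):
            p=onz(t,[uv(ce[i])],z)[0,:2]-C; print(s_[i,4],uv(ce[i]),z,np.degrees(np.arctan2(p[1],p[0]))%360,np.hypot(*p))
E
```

```text
t 7.05 pos [ 451.4 -229.9  166.8] yaw 209.3 z [ 0.006 -0.004 -1.   ] F [ 0.5 -0.2 -0.5] M [ 0.02 -0.01  0.01] w 13.6 q [-0.47  0.17 -0.38  1.01 -0.   -0.98]
[542.08729851 132.64071981  39.09545019] 5.674623185068124
349 (np.float64(294.1846346704871), np.float64(217.8887893982808)) 86 331.31739981815645 37.38790522789467
349 (np.float64(294.1846346704871), np.float64(217.8887893982808)) 95 328.9988874969915 36.03105747665312
91 (np.float64(290.6256868131868), np.float64(239.47184065934067)) 86 206.3364366232693 22.541993781028285
91 (np.float64(290.6256868131868), np.float64(239.47184065934067)) 95 206.25109040579903 24.151755312128657
```

```bash
cat >> h.py <<'E'
C=np.array((543.2,133.3)); OFF=5.6
def tcp(yaw,rg,z=67.6,C=C):
    """TCP for bar pointing at axis from yaw deg, bar_grip at radius rg"""
    a=np.radians(yaw); p=C+(rg+OFF)*np.array((np.cos(a),np.sin(a))); return (p[0],p[1],z)
E
python3 - <<'E'
from h import *
st(); print(tcp(238.8,155)); plan(tcp(238.8,155,105),238.8,8,0.9)
E
```

```text
t 7.1 pos [ 447.2 -226.8  165.9] yaw 209.4 z [ 0.001 -0.001 -1.   ] F [-3.7  3.2 -0.3] M [ 0.21  0.37 -0.  ] w 13.8 q [-0.47  0.17 -0.39  1.01  0.   -0.98]
(np.float64(460.0048622946753), np.float64(-4.071500181777338), 67.6)
dist/row 28.908488592448276 turn/row 0.06409233470649899
-0.0151 0.0235 0.0076 -0.000 0.000 -0.064 0.9; -0.0165 0.0225 0.0076 -0.000 0.000 -0.064 0.9; -0.0179 0.0214 0.0076 -0.000 0.000 -0.064 0.9; -0.0193 0.0202 0.0076 -0.000 0.000 -0.064 0.9; -0.0205 0.0189 0.0076 -0.000 0.000 -0.064 0.9; -0.0217 0.0175 0.0076 -0.000 0.000 -0.064 0.9; -0.0228 0.0161 0.0076 -0.000 0.000 -0.064 0.9; -0.0238 0.0146 0.0076 -0.000 0.000 -0.064 0.9
```

Request:
play_rows(deltas="-0.015 0.024 0.005 0 0 -0.064 0.9; -0.017 0.024 0.005 0 0 -0.064 0.9; -0.018 0.022 0.005 0 0 -0.064 0.9; -0.020 0.021 0.006 0 0 -0.064 0.9; -0.021 0.020 0.009 0 0 -0.064 0.9; -0.022 0.018 0.010 0 0 -0.064 0.9; -0.023 0.017 0.010 0 0 -0.064 0.9; 0 0 0 0 0 0 0.9")

```text
time: 7.9
eef_pos: [455.9, -19.5, 120.6]
tool_rot: [-1.47, 2.768, -0.012]
contact_force: [0.1, -0.2, -1.1]
gripper_width: 13.6
```

```bash
python3 - <<'E'
from h import *
st(); t=cam("top"); s=cam("scene"); st(); save(t,"t2.png",(230,180,350,290),6); save(s,"s2.png",(230,200,390,320),5)
plan(tcp(238.8,155),238.8,8,0.9)
E
```

```text
t 7.9 pos [455.9 -19.5 120.6] yaw 235.9 z [ 0.01  -0.003 -1.   ] F [ 0.1 -0.2 -1.1] M [-0.05  0.05 -0.  ] w 13.6 q [-0.04  0.12 -0.56  0.88 -0.   -1.02]
t 8.0 pos [456.9 -21.8 121.6] yaw 235.7 z [ 0.012 -0.005 -1.   ] F [-0.5 -0.3 -1. ] M [-0.02  0.01  0.01] w 13.5 q [-0.04  0.12 -0.56  0.88 -0.   -1.02]
dist/row 7.114350875560353 turn/row 0.006905530746903651
-0.0020 0.0010 0.0067 -0.002 0.000 -0.007 0.9; -0.0020 0.0010 0.0067 -0.002 0.000 -0.007 0.9; -0.0021 0.0010 0.0067 -0.002 0.000 -0.007 0.9; -0.0021 0.0009 0.0067 -0.002 0.000 -0.007 0.9; -0.0021 0.0009 0.0067 -0.002 0.000 -0.007 0.9; -0.0021 0.0009 0.0067 -0.002 0.000 -0.007 0.9; -0.0021 0.0009 0.0067 -0.002 0.000 -0.007 0.9; -0.0021 0.0008 0.0067 -0.002 0.000 -0.007 0.9
```

View pics/t2.png

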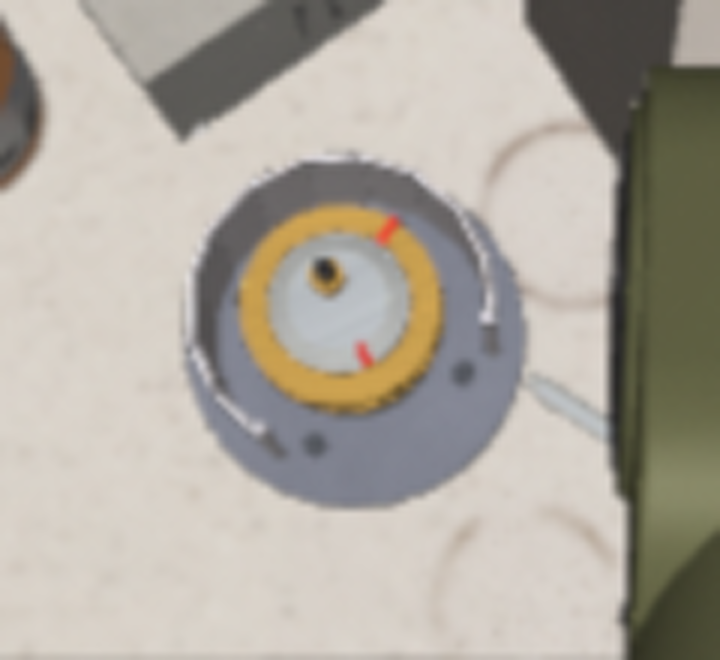

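View pics/s2.png

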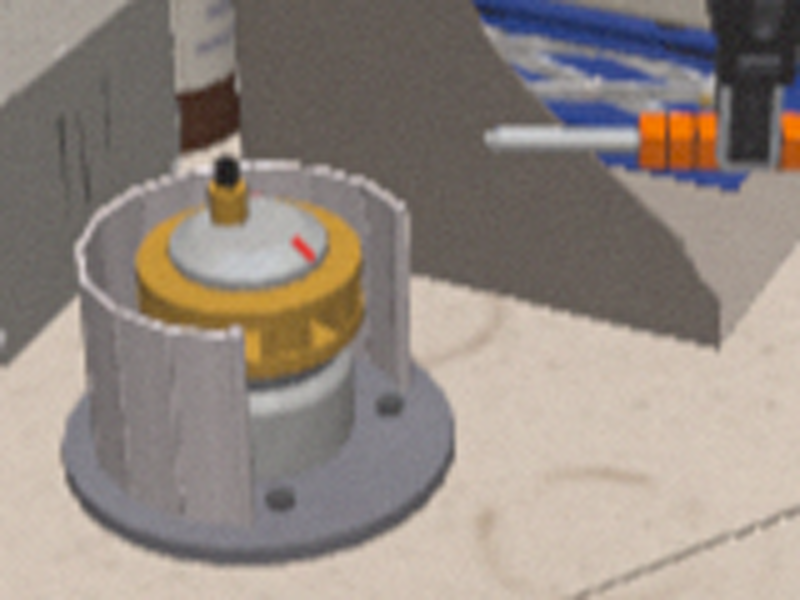

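```bash
python3 - <<'E'
from h import *
t=cam("top"); s=cam("scene"); save(t,"t3.png"); save(s,"s3.png")
E
```

```text
(no output)
```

View pics/s3.png

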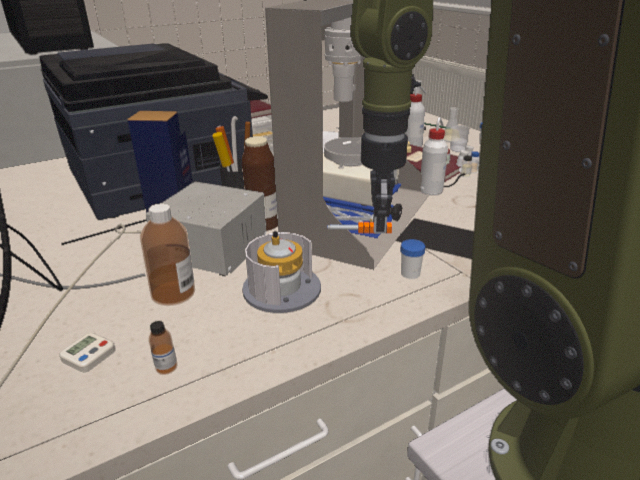

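View pics/t3.png

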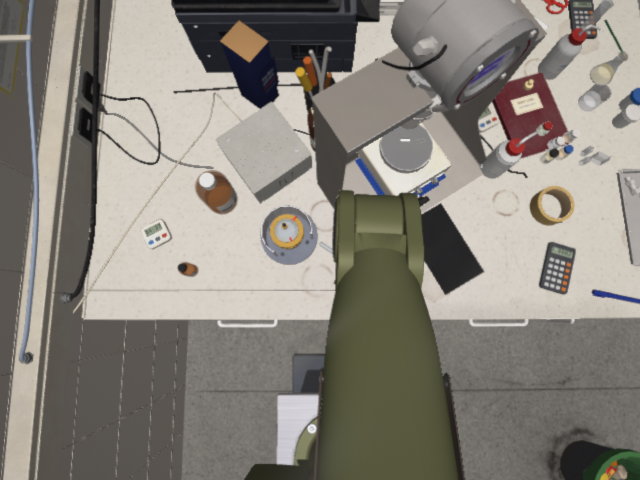

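```bash
python3 - <<'E'
from h import *
t=cam("top"); s=cam("scene")
o,d=ray(s,[(408,35)])
for y in (10,25,40): print(y,o+d[0]*(y-o[1])/d[0][1])
for z in (380,420,460): print(z,onz(t,[(345,193),(380,193),(338,230)],z).round(0).tolist())
# stand column front vertical edge: scene (325,60),(325,180); at various x on wall
o,d=ray(s,[(325,30),(325,180),(372,265)])
w0=np.array((593,7.)); n=np.array((-0.44,0.9)); n/=np.linalg.norm(n)
for k in range(3):
    tt=((w0-o[:2])@n)/(d[k,:2]@n); print((o+tt*d[k]).round(0))
E
```

```text
10 [375.40215076  10.         457.57445789]
25 [357.91118249  25.         460.91068962]
40 [340.42021421  40.         464.24692135]
380 [[557.0, 6.0, 380.0], [557.0, -56.0, 380.0], [491.0, 18.0, 380.0]]
420 [[546.0, 8.0, 420.0], [546.0, -51.0, 420.0], [483.0, 20.0, 420.0]]
460 [[535.0, 10.0, 460.0], [535.0, -45.0, 460.0], [476.0, 21.0, 460.0]]
[589.   5. 440.]
[590.   6. 174.]
[494. -41.  19.]
```

The wrist link would come within about 15 mm of the stand's column at the -33° hole. I'll work from the holes at the front and swing to the left instead, away from the stand, in three strokes.

```bash
python3 - <<'E'
from h import *
st(); print(tcp(193.8,158)); plan(tcp(193.8,158,72),193.8,8,0.9)
E
```

```text
t 8.2 pos [457.3 -23.  121.7] yaw 235.6 z [ 0.012 -0.005 -1.   ] F [ 0.2  0.5 -0.9] M [-0.02 -0.01  0.04] w 13.9 q [-0.05  0.12 -0.56  0.88 -0.   -1.02]
(np.float64(384.3224318067836), np.float64(94.27592634014418), 67.6)
dist/row 18.352982024863444 turn/row 0.09112381666691469
-0.0069 0.0159 0.0060 -0.001 0.001 0.091 0.9; -0.0054 0.0164 0.0060 -0.001 0.001 0.091 0.9; -0.0039 0.0169 0.0061 -0.001 0.001 0.091 0.9; -0.0024 0.0171 0.0061 -0.001 0.001 0.091 0.9; -0.0008 0.0173 0.0061 -0.001 0.001 0.091 0.9; 0.0007 0.0173 0.0061 -0.001 0.001 0.091 0.9; 0.0023 0.0171 0.0062 -0.001 0.001 0.091 0.9; 0.0038 0.0168 0.0062 -0.001 0.001 0.091 0.9
```

Request:
play_rows(deltas="-0.010 0.016 0.006 -0.001 0.001 0.091 0.9; -0.009 0.018 0.006 -0.001 0.001 0.091 0.9; -0.007 0.018 0.006 -0.001 0.001 0.091 0.9; -0.006 0.018 0.006 -0.001 0.001 0.091 0.9; -0.003 0.018 0.006 -0.001 0.001 0.091 0.9; -0.001 0.018 0.006 -0.001 0.001 0.091 0.9; 0 0.018 0.006 -0.001 0.001 0.091 0.9; 0 0.010 0 0 0 0.04 0.9")

```text
time: 9.0
eef_pos: [406.0, 103.8, 80.0]
tool_rot: [-0.382, 3.11, -0.008]
contact_force: [-0.3, 0.0, -0.4]
gripper_width: 13.4
```

```bash
python3 - <<'E'
from h import *
st(); plan(tcp(193.8,145),193.8,6,0.9)
E
```

```text
t 9.0 pos [406.  103.8  80. ] yaw 194.0 z [ 0.009 -0.004 -1.   ] F [-0.3  0.  -0.4] M [0.   0.08 0.  ] w 13.4 q [ 0.26  0.1  -0.69  0.78 -0.01  0.01]
dist/row 2.777979051919955 turn/row 0.0017936038627465046
0.0017 -0.0007 0.0021 -0.001 0.001 0.001 0.9; 0.0017 -0.0007 0.0021 -0.001 0.001 0.001 0.9; 0.0017 -0.0007 0.0021 -0.001 0.001 0.001 0.9; 0.0017 -0.0007 0.0021 -0.001 0.001 0.001 0.9; 0.0017 -0.0007 0.0021 -0.001 0.001 0.001 0.9; 0.0017 -0.0007 0.0021 -0.001 0.001 0.001 0.9
```

Request:
play_rows(deltas="0.003 -0.001 0.003 -0.001 0.002 0 0.9; 0.003 -0.001 0.003 -0.001 0.002 0 0.9; 0.002 -0.001 0.003 -0.001 0.002 0 0.9; 0.002 -0.001 0.003 -0.001 0.002 0 0.9; 0.001 -0.001 0.001 0 0.001 0 0.9; 0 0 0 0 0 0 0.9; 0 0 0 0 0 0 0.9; 0 0 0 0 0 0 0.9")

```text
time: 9.8
eef_pos: [397.4, 92.6, 66.6]
tool_rot: [0.38, -3.118, 0.005]
contact_force: [-0.2, -0.2, -1.0]
gripper_width: 13.7
```

```bash
python3 - <<'E'
from h import *
st(); t=cam("top"); s=cam("scene"); save(t,"t4.png",(230,180,350,290),6); save(s,"s4.png",(230,210,350,310),6)
st(); plan(tcp(193.8,145),193.8,1,0.9)
E
```

```text
t 9.8 pos [397.4  92.6  66.6] yaw 193.9 z [-0.    -0.003 -1.   ] F [-0.2 -0.2 -1. ] M [0.02 0.08 0.  ] w 13.7 q [ 0.23  0.1  -0.72  0.75 -0.   -0.01]
t 9.9 pos [397.4  92.7  66.6] yaw 193.9 z [ 0.    -0.003 -1.   ] F [-0.   0.2 -1. ] M [0.02 0.05 0.02] w 13.8 q [ 0.23  0.1  -0.72  0.75 -0.   -0.01]
dist/row 4.815448391332868 turn/row 0.0034353130400917105
-0.0006 0.0047 -0.0010 -0.003 -0.001 0.002 0.9
```

View pics/t4.png

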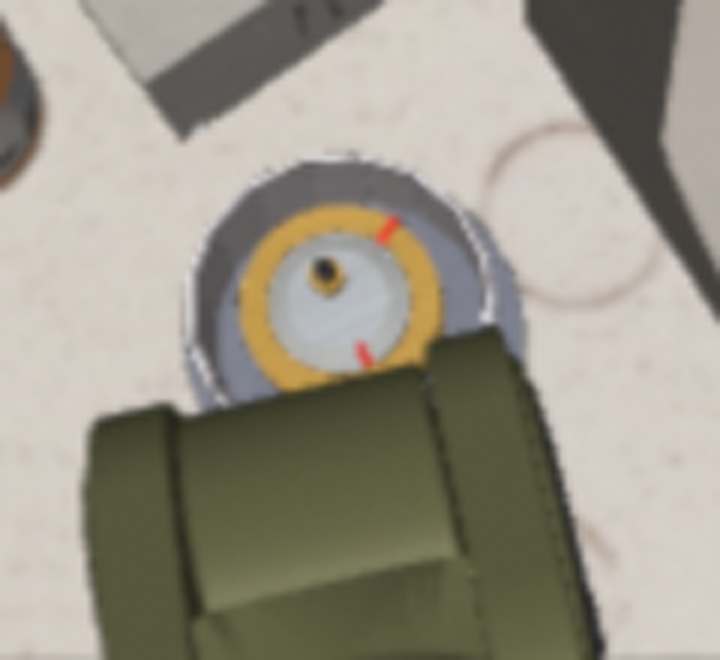

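View pics/s4.png

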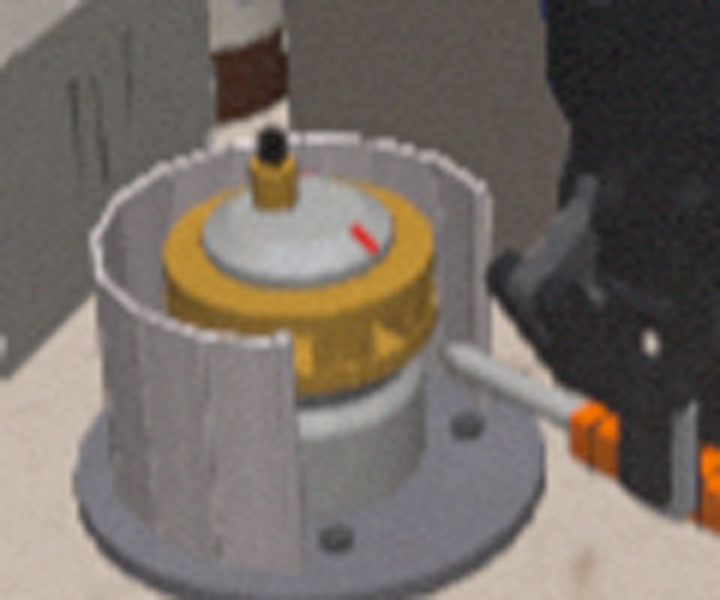

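```bash
python3 - <<'E'
from h import *
s=cam("scene")
for CC in ((543.2,133.3),(541,131.5)):
  for y in (148.8,193.8,238.8):
    a=np.radians(y); P=(CC[0]+41*np.cos(a),CC[1]+41*np.sin(a),72)
    u=proj(s,[P])[0]; print(y,(u-np.array((230,210))+.5)*6)
S=arm.sense(); Rm=R.from_rotvec(S["tool_rot"]).as_matrix()
tipP=S["eef_pos"]+Rm@np.array((-(OFF+85),0,-4.4)); 
print("tip",tipP,(proj(s,[tipP])[0]-np.array((230,210))+.5)*6, np.hypot(*(tipP[:2]-C)))
im=cv2.resize(s["pixels"][240:300,270:320,::-1],None,fx=12,fy=12,interpolation=cv2.INTER_CUBIC)
im=cv2.convertScaleAbs(im,alpha=1.3); cv2.imwrite("pics/s4z.png",im)
E
```

```text
148.8 [293.82888836 351.16037753]
193.8 [394.48279891 327.80471493]
238.8 [437.10747395 276.26223232]
148.8 [302.82754734 352.78620167]
193.8 [403.46618704 329.39184677]
238.8 [445.889018   277.76346199]
tip [485.30253856 114.46279068  70.93905717] [451.97358181 349.69085573] 60.88478049439529
```

View pics/s4z.png

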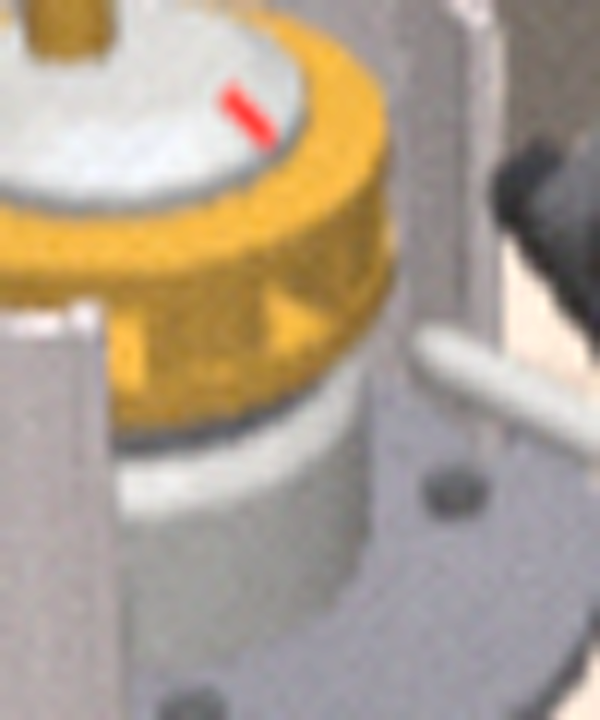

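```bash
python3 - <<'E'
from h import *
s=cam("scene"); a=np.linspace(0,2*np.pi,361)
for CC in ((543.2,133.3),(541,131.5),(546,135)):
  for z in (86,):
    u=(proj(s,np.c_[CC[0]+41*np.cos(a),CC[1]+41*np.sin(a),z+0*a])-np.array((230,210))+.5)*6
    print(CC,z,u.min(0),u.max(0))
h=cv2.cvtColor(cv2.resize(s["pixels"][210:310,230:350],None,fx=6,fy=6,interpolation=cv2.INTER_CUBIC),cv2.COLOR_RGB2HSV)
br=cv2.inRange(h,(14,120,60),(28,255,255)); br[:180]=0
cnt=max(cv2.findContours(br,cv2.RETR_EXTERNAL,cv2.CHAIN_APPROX_NONE)[0],key=cv2.contourArea).reshape(-1,2)
print(cnt.min(0),cnt.max(0)); 
for y in (220,240,250,260,280): q=cnt[cnt[:,1]==y]; print(y,q[:,0].min(),q[:,0].max())
E
```

```text
(543.2, 133.3) 86 [162.62519558 171.62085567] [435.85118771 310.43397088]
(541, 131.5) 86 [171.27234801 172.99217426] [444.68983325 312.03603955]
(546, 135) 86 [153.42630168 169.37692056] [426.32308754 307.81720469]
[164 186] [434 392]
220 180 426
240 167 432
250 164 433
260 164 432
280 168 430
```

Scene and predicted positions agree within a pixel: the bar tip at crop (452,352) against a predicted (452,350), and the ring edges at 164–434 against 163–436. Next comes the lateral correction.

Request:
play_rows(deltas="0 0.003 -0.001 -0.002 -0.001 0.002 0.9; 0 0.002 0 -0.001 0 0 0.9; 0 0 0 0 0 0 0.9; 0 0 0 0 0 0 0.9; -0.004 0 0 0 0 0 0.9; -0.004 0 0 0 0 0 0.9; -0.003 0 0 0 0 0 0.9; 0 0 0 0 0 0 0.9")

```text
time: 10.8
eef_pos: [408.2, 101.3, 67.9]
tool_rot: [-0.378, 3.117, 0.001]
contact_force: [-0.2, 0.8, -0.6]
gripper_width: 13.4
```

```bash
python3 - <<'E'
from h import *
st(); plan(tcp(193.8,111),193.8,6,0.9)
E
```

```text
t 10.8 pos [408.2 101.3  67.9] yaw 193.8 z [ 0.001  0.001 -1.   ] F [-0.2  0.8 -0.6] M [-0.09  0.04 -0.05] w 13.4 q [ 0.24  0.12 -0.7   0.75  0.    0.  ]
dist/row 3.6959049856653508 turn/row 0.00023599649539754987
-0.0037 -0.0002 0.0001 0.000 0.000 0.000 0.9; -0.0037 -0.0002 0.0001 0.000 0.000 0.000 0.9; -0.0037 -0.0002 0.0001 0.000 0.000 0.000 0.9; -0.0037 -0.0002 0.0001 0.000 0.000 0.000 0.9; -0.0037 -0.0002 0.0001 0.000 0.000 0.000 0.9; -0.0037 -0.0002 0.0001 0.000 0.000 0.000 0.9
```

Request:
play_rows(deltas="-0.003 0 0 0 0 0 0.9; -0.003 0 0 0 0 0 0.9; -0.002 0 0 0 0 0 0.9; -0.002 0 0 0 0 0 0.9; -0.002 0 0 0 0 0 0.9; -0.002 0 0 0 0 0 0.9; -0.001 0 0 0 0 0 0.9; 0 0 0 0 0 0 0.9")

```text
time: 11.6
eef_pos: [424.0, 105.1, 67.8]
tool_rot: [-0.377, 3.118, 0.001]
contact_force: [0.6, 0.4, -0.6]
gripper_width: 13.2
```

```bash
python3 - <<'E'
from h import *
st(); s=cam("scene"); save(s,"s5.png",(260,230,330,300),9);plan(tcp(193.8,111),193.8,6,0.9)
E
```

```text
t 11.6 pos [424.  105.1  67.8] yaw 193.8 z [ 0.001  0.    -1.   ] F [ 0.6  0.4 -0.6] M [-0.01 -0.01 -0.06] w 13.2 q [ 0.24  0.15 -0.66  0.76  0.    0.  ]
dist/row 1.0033632193749222 turn/row 0.00013291534911196001
-0.0010 -0.0002 0.0000 0.000 0.000 0.000 0.9; -0.0010 -0.0002 0.0000 0.000 0.000 0.000 0.9; -0.0010 -0.0002 0.0000 0.000 0.000 0.000 0.9; -0.0010 -0.0002 0.0000 0.000 0.000 0.000 0.9; -0.0010 -0.0002 0.0000 0.000 0.000 0.000 0.9; -0.0010 -0.0002 0.0000 0.000 0.000 0.000 0.9
```

View pics/s5.png

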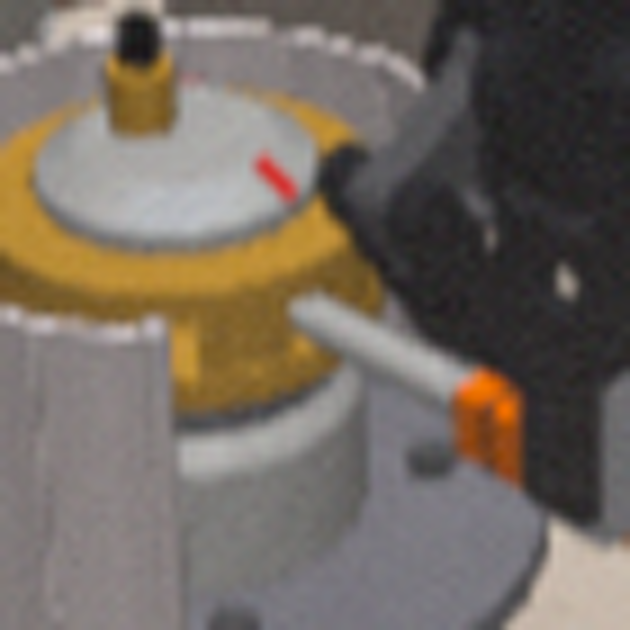

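```bash
python3 - <<'E'
from h import *
s=cam("scene"); S=arm.sense(); Rm=R.from_rotvec(S["tool_rot"]).as_matrix()
for k in (85,76,70,30): 
    p=S["eef_pos"]+Rm@np.array((-(OFF+k),0,-4.4)); print(k,(proj(s,[p])[0]-np.array((260,230))+.5)*9, np.hypot(*(p[:2]-C)))
E
```

```text
85 [286.74253162 296.39331231] 32.07608845232791
76 [317.88414134 313.12304462] 41.072083032502476
70 [338.85081196 324.38688774] 47.070263142150914
30 [482.99202556 401.82850297] 87.06453585746759
```

Request:
play_rows(deltas="-0.002 0 0 0 0 0 0.9; -0.001 0 0 0 0 0 0.9; -0.001 0 0 0 0 0 0.9; 0 0 0 0 0 0 0.9; 0 0.002 0 0 0 0 0.9; 0 0.002 0 0 0 0 0.9; 0 0.002 0 0 0 0 0.9; 0 0 0 0 0 0 0.9")

```text
time: 12.5
eef_pos: [427.2, 108.6, 67.8]
tool_rot: [-0.37, 3.118, -0.014]
contact_force: [0.9, -2.4, -0.9]
gripper_width: 13.9
```

```bash
python3 - <<'E'
from h import *
st()
S=arm.sense(); print("rg",np.hypot(*(S["eef_pos"][:2]-C))-OFF, "ang",np.degrees(np.arctan2(*(S["eef_pos"][:2]-C)[::-1]))%360)
E
```

```text
t 12.5 pos [427.2 108.6  67.8] yaw 193.5 z [ 0.003 -0.008 -1.   ] F [ 0.9 -2.4 -0.9] M [-0.47 -0.11 -0.25] w 13.9 q [ 0.26  0.16 -0.65  0.76 -0.01  0.02]
rg 112.98769758687452 ang 191.99736187216106
```

Contact is 2.5 N sideways, so the bar is in the hole. I'll start the first swing.

Request:
play_rows(deltas="0 0.0035 0 0 0 0.03 0.9; 0 0.0035 0 0 0 0.03 0.9; 0 0.004 0 0 0 0.035 0.9; 0 0.004 0 0 0 0.035 0.9; 0 0.004 0 0 0 0.035 0.9; 0 0.004 0 0 0 0.035 0.9; 0 0.004 0 0 0 0.035 0.9; 0 0 0 0 0 0 0.9")

```text
time: 13.3
eef_pos: [423.7, 129.2, 67.1]
tool_rot: [0.026, 3.136, -0.04]
contact_force: [0.7, -3.3, 0.5]
gripper_width: 14.0
```

```bash
cat >> h.py <<'E'
def bar():
    S=arm.sense(); Rm=R.from_rotvec(S["tool_rot"]).as_matrix(); d=S["eef_pos"][:2]-C
    r=np.hypot(*d); a=np.degrees(np.arctan2(d[1],d[0]))%360; y=np.degrees(np.arctan2(Rm[1,0],Rm[0,0]))%360
    F=S["contact_force"]; Ft=Rm.T@F; lat=-(np.array(tool(y))[:2,1]@d)
    print(f"t {S['time']:.2f} rg {r-OFF:.1f} posang {a:.1f} yaw {y:.1f} z {S['eef_pos'][2]:.1f} tilt {Rm[:2,2].round(3)} F_tool {Ft.round(1)} M_tool {(Rm.T@S['wrist_torque']).round(2)} w {S['gripper_width']:.1f} lat_of_axis {lat:.1f} q {S['joint_positions'].round(2)}")
E
python3 -c "
from h import *
bar()"
```

```text
t 13.30 rg 114.0 posang 182.0 yaw 179.1 z 67.1 tilt [ 0.005 -0.026] F_tool [-0.8 -3.3 -0.4] M_tool [ 0.66 -0.25  0.27] w 14.0 lat_of_axis 6.1 q [ 0.32  0.16 -0.65  0.76 -0.03  0.33]
```

Request:
play_rows(deltas="0 0.005 0 -0.004 0 0.02 0.9; 0 0.005 0 -0.004 0 0.02 0.9; 0 0.005 0 -0.004 0 0.025 0.9; 0 0.005 0 -0.004 0 0.03 0.9; 0 0.005 0 -0.004 0 0.03 0.9; 0 0.005 0 -0.004 0 0.03 0.9; 0 0.005 0 -0.004 0 0.03 0.9; 0 0 0 0 0 0 0.9")

```text
time: 14.1
eef_pos: [425.4, 155.1, 66.0]
tool_rot: [0.333, 3.114, -0.027]
contact_force: [0.8, -2.5, 0.4]
gripper_width: 13.5
```

```bash
python3 -c "
from h import *
bar()"
```

```text
t 14.10 rg 114.2 posang 169.5 yaw 167.8 z 66.0 tilt [ 0.008 -0.018] F_tool [-1.3 -2.3 -0.4] M_tool [ 0.59 -0.26  0.21] w 13.5 lat_of_axis 3.6 q [ 0.36  0.18 -0.63  0.76 -0.02  0.58]
```

Request:
play_rows(deltas="0 0.005 -0.0005 -0.005 0 0.025 0.9; 0 0.005 -0.0005 -0.005 0 0.025 0.9; 0 0.005 -0.0005 -0.005 0 0.03 0.9; 0 0.005 -0.0005 -0.005 0 0.03 0.9; 0 0.004 0 -0.005 0 0.03 0.9; 0 0 0 0 0 0 0.9; 0 0 0 0 0 0 0.9; 0 0 0 0 0 0 0.9")

```text
time: 14.9
eef_pos: [428.1, 170.9, 65.3]
tool_rot: [0.554, 3.081, -0.01]
contact_force: [-0.0, -3.0, -0.9]
gripper_width: 13.8
```

```bash
python3 -c "
from h import *
bar()
s=cam('scene');save(s,'s6.png',(230,210,350,310),6);t=cam('top');save(t,'t6.png',(230,180,350,290),6)
bar()"
```

```text
t 14.90 rg 115.4 posang 161.9 yaw 159.6 z 65.3 tilt [ 0.009 -0.008] F_tool [-1.  -2.9  0.9] M_tool [ 0.57 -0.32  0.23] w 13.8 lat_of_axis 4.9 q [ 0.39  0.19 -0.62  0.76 -0.01  0.74]
t 15.00 rg 115.4 posang 161.9 yaw 159.6 z 65.4 tilt [ 0.009 -0.008] F_tool [-1.1 -2.2  0.7] M_tool [ 0.56 -0.22  0.27] w 13.6 lat_of_axis 4.9 q [ 0.39  0.19 -0.62  0.76 -0.01  0.74]
```

View pics/s6.png

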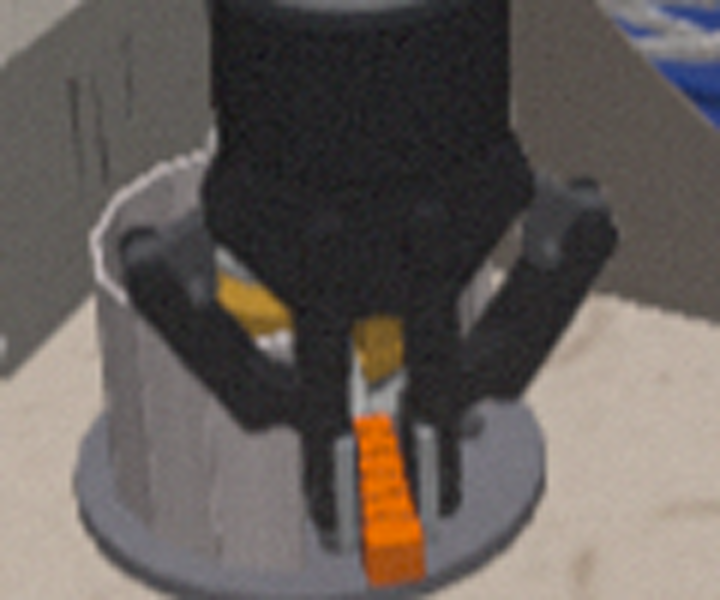

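View pics/t6.png

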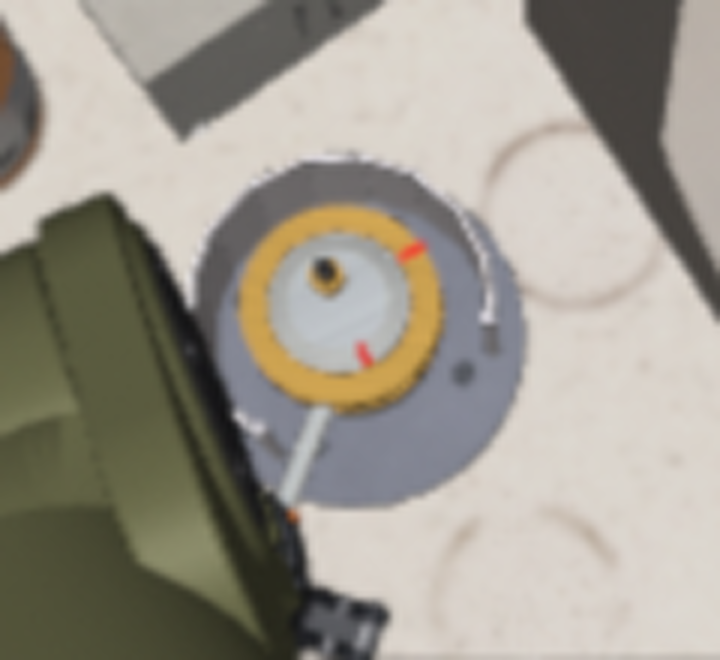

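The top view shows the ring turning with the bar: the red line has moved from (390,230) to (412,252) in the crop. I'll measure how far.

```bash
cat >> h.py <<'E'
CT=np.array((542.09,132.64))
def redang(name=None):
    t=cam("top")
    if name: save(t,name,(230,180,350,290),6)
    big=cv2.resize(t["pixels"][180:280,240:340],None,fx=8,fy=8,interpolation=cv2.INTER_CUBIC); h=cv2.cvtColor(big,cv2.COLOR_RGB2HSV)
    red=(cv2.inRange(h,(0,150,110),(7,255,255))|cv2.inRange(h,(174,150,110),(180,255,255)))
    n,l,s_,ce=cv2.connectedComponentsWithStats(red)
    for i in range(1,n):
        if s_[i,4]>60:
            u=(ce[i]+.5)/8+np.array((239.5,179.5)); p=onz(t,[u],86)[0,:2]-CT; r=np.hypot(*p)
            print(s_[i,4],u.round(1),"ang",round(np.degrees(np.arctan2(p[1],p[0]))%360,1),"r",round(r,1))
E
python3 -c "
from h import *
redang()"
```

```text
326 [298.2 221.4] ang 311.1 r 36.8
90 [290.6 239.5] ang 206.3 r 22.6
```

The top view puts the ring 20° on from the start. The bar sits about 12° skew in the loose hole, because it went in only about 13 mm. I'll withdraw here and put it deeper into the next hole.

Request:
play_rows(deltas="0 -0.003 0 0 0 -0.02 0.9; 0 -0.003 -0.001 0 0 -0.02 0.9; 0.004 -0.002 -0.001 0 0 0 0.9; 0.006 0 0 0 0 0 0.9; 0.006 0 0 0 0 0 0.9; 0.006 0 0 0 0 0 0.9; 0.004 0 0 0 0 0 0.9; 0 0 0 0 0 0 0.9")

```text
time: 15.85
eef_pos: [397.9, 174.0, 67.7]
tool_rot: [0.482, 3.095, -0.002]
contact_force: [0.3, 0.5, -0.5]
gripper_width: 13.6
```

```bash
python3 -c "
from h import *
bar(); redang('t7.png'); s=cam('scene');save(s,'s7.png',(230,210,350,310),6);bar()"
```

```text
t 15.85 rg 145.3 posang 164.4 yaw 162.3 z 67.7 tilt [ 0.009 -0.003] F_tool [-0.1  0.5  0.5] M_tool [ 0.01 -0.03 -0.01] w 13.6 lat_of_axis 5.5 q [ 0.42  0.14 -0.67  0.75 -0.01  0.73]
323 [298.2 221.4] ang 311.1 r 36.8
97 [290.6 239.4] ang 206.3 r 22.3
t 15.95 rg 144.6 posang 164.3 yaw 162.3 z 67.8 tilt [ 0.01  -0.003] F_tool [ 0.3 -0.9  0.5] M_tool [ 0.04 -0.   -0.01] w 13.0 lat_of_axis 5.4 q [ 0.42  0.14 -0.67  0.75 -0.01  0.73]
```

View pics/t7.png

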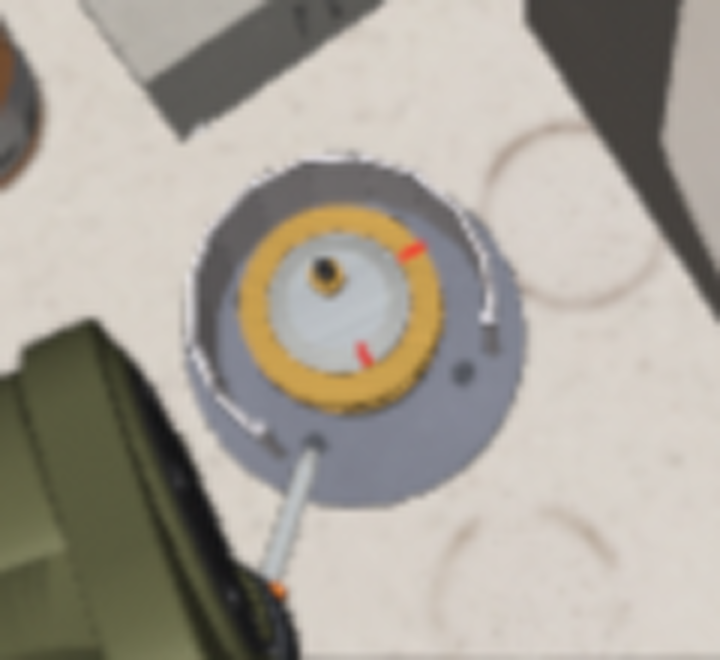

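```bash
python3 -c "
from h import *
t=cam('top')
g=lambda x,y:((x+.5)/6+229.5,(y+.5)/6+179.5)
P=onz(t,[g(313,452),g(272,585)],72)[:,:2]; d=P[1]-P[0]; print(P,np.degrees(np.arctan2(d[1],d[0]))%360)
S=arm.sense(); Rm=R.from_rotvec(S['tool_rot']).as_matrix()
for k in (85,30): print(S['eef_pos']+Rm@np.array((-(OFF+k),0,-4.4)))
bar()
print(tcp(217,136)); plan(tcp(217,136),217,8,0.9)
"

```

```text
[[486.2822682  144.70702679]
 [432.70833203 160.25794985]] 163.8135558602573
[485.07678467 146.27515728  73.13058047]
[432.69899801 163.04614922  72.58167798]
t 16.00 rg 144.4 posang 164.3 yaw 162.2 z 67.8 tilt [ 0.01  -0.002] F_tool [ 0.3 -0.1  1. ] M_tool [-0.03 -0.02 -0.  ] w 13.8 lat_of_axis 5.4 q [ 0.42  0.14 -0.67  0.75 -0.01  0.73]
(np.float64(430.1132117773034), np.float64(48.08299272166997), 67.6)
dist/row 16.20459519467543 turn/row 0.11946187775744675
-0.0085 -0.0138 0.0001 -0.001 0.001 -0.119 0.9; -0.0068 -0.0147 0.0001 -0.001 0.001 -0.119 0.9; -0.0050 -0.0154 0.0001 -0.001 0.001 -0.119 0.9; -0.0031 -0.0159 0.0001 -0.001 0.001 -0.119 0.9; -0.0012 -0.0162 0.0000 -0.001 0.001 -0.119 0.9; 0.0007 -0.0162 0.0000 -0.001 0.001 -0.119 0.9; 0.0026 -0.0160 0.0000 -0.001 0.001 -0.119 0.9; 0.0045 -0.0156 0.0000 -0.001 0.001 -0.119 0.9
```

Request:
play_rows(deltas="-0.001 -0.017 0 0 0 -0.12 0.9; -0.001 -0.018 0 0 0 -0.12 0.9; -0.001 -0.018 0 0 0 -0.12 0.9; -0.001 -0.018 0 0 0 -0.12 0.9; -0.001 -0.018 0 0 0 -0.12 0.9; -0.001 -0.018 0 0 0 -0.12 0.9; -0.001 -0.016 0 0 0 -0.12 0.9; 0 -0.010 0 0 0 -0.06 0.9")

```text
time: 16.8
eef_pos: [421.1, 43.0, 68.8]
tool_rot: [-0.968, 2.977, -0.009]
contact_force: [0.6, -0.9, -0.8]
gripper_width: 13.5
```

```bash
python3 -c "
from h import *
bar(); plan(tcp(217.2,134),217.2,4,0.9)"
```

```text
t 16.80 rg 146.2 posang 216.5 yaw 216.0 z 68.8 tilt [ 0.013 -0.002] F_tool [ 0.  -1.   0.8] M_tool [-0.11  0.06  0.01] w 13.5 lat_of_axis 1.2 q [ 0.1   0.12 -0.7   0.74 -0.   -0.52]
dist/row 3.1108529710038773 turn/row 0.005999847716067516
-0.0031 -0.0004 0.0003 -0.002 0.002 -0.005 0.9; -0.0031 -0.0004 0.0003 -0.002 0.002 -0.005 0.9; -0.0031 -0.0004 0.0003 -0.002 0.002 -0.005 0.9; -0.0031 -0.0005 0.0003 -0.002 0.002 -0.005 0.9
```

Request:
play_rows(deltas="-0.003 0 0 -0.002 0.002 -0.005 0.9; -0.003 0 0.001 -0.002 0.002 -0.005 0.9; -0.003 0 0 -0.002 0.002 -0.005 0.9; -0.002 0 0 -0.002 0.002 -0.005 0.9; 0 0 0 0 0 0 0.9; 0 0 0 0 0 0 0.9; 0 0 0 0 0 0 0.9; 0 0 0 0 0 0 0.9")

```text
time: 17.6
eef_pos: [431.0, 51.1, 67.6]
tool_rot: [-0.998, 2.979, 0.0]
contact_force: [-1.0, -0.4, -0.6]
gripper_width: 13.9
```

```bash
python3 -c "
from h import *
bar(); plan(tcp(217.2,132),217.2,1,0.9)
s=cam('scene');save(s,'s8.png',(260,230,330,300),9)"
```

```text
t 17.60 rg 133.5 posang 216.3 yaw 217.1 z 67.6 tilt [0. 0.] F_tool [1.  0.3 0.6] M_tool [0.02 0.06 0.02] w 13.9 lat_of_axis -1.9 q [ 0.12  0.15 -0.67  0.76  0.   -0.53]
dist/row 2.7232697173244103 turn/row 0.00257870977069231
-0.0015 -0.0023 0.0000 0.000 0.000 -0.003 0.9
```

View pics/s8.png

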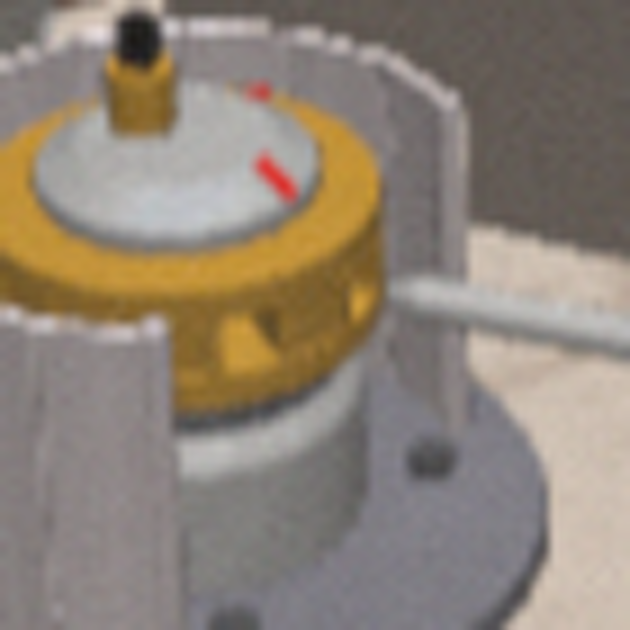

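The scene view shows two holes, at (248,335) and (360,297), and the bar tip at (395,288) level with the right one.

```bash
python3 -c "
from h import *
s=cam('scene')
for y in (213,217.2,221,168,172.2,176):
    a=np.radians(y); print(y,((proj(s,[(C[0]+41*np.cos(a),C[1]+41*np.sin(a),72)])[0]-np.array((260,230))+.5)*9).round(0))
S=arm.sense(); Rm=R.from_rotvec(S['tool_rot']).as_matrix()
for k in (85,60): p=S['eef_pos']+Rm@np.array((-(OFF+k),0,-4.4)); print(k,((proj(s,[p])[0]-np.array((260,230))+.5)*9).round(0))
"

```

```text
213 [363. 281.]
217.2 [370. 274.]
221 [375. 267.]
168 [241. 339.]
172.2 [255. 336.]
176 [268. 333.]
85 [400. 285.]
60 [518. 308.]
```

Request:
play_rows(deltas="-0.002 0 0 0 0 0.008 0.9; -0.002 0 0 0 0 0.008 0.9; -0.003 0 0 0 0 0 0.9; -0.003 0 0 0 0 0 0.9; -0.003 0 0 0 0 0 0.9; -0.002 0 0 0 0 0 0.9; -0.001 0 0 0 0 0 0.9; 0 0 0 0 0 0 0.9")

```text
time: 18.5
eef_pos: [445.5, 61.3, 67.7]
tool_rot: [-0.971, 2.987, 0.0]
contact_force: [1.1, 0.6, -1.4]
gripper_width: 14.1
```

```bash
python3 -c "
from h import *
bar()"
```

```text
t 18.50 rg 115.7 posang 216.4 yaw 216.0 z 67.7 tilt [0.001 0.   ] F_tool [-1.2 -0.2  1.4] M_tool [-0.03 -0.01 -0.03] w 14.1 lat_of_axis 0.8 q [ 0.14  0.17 -0.63  0.76  0.   -0.49]
```

In the hole with no load. Going deeper.

Request:
play_rows(deltas="-0.002 0 0 0 0 0 0.9; -0.0015 0 0 0 0 0 0.9; -0.001 0 0 0 0 0 0.9; -0.001 0 0 0 0 0 0.9; -0.001 0 0 0 0 0 0.9; -0.001 0 0 0 0 0 0.9; 0 0 0 0 0 0 0.9; 0 0 0 0 0 0 0.9")

```text
time: 19.3
eef_pos: [451.8, 66.0, 67.7]
tool_rot: [-0.971, 2.987, 0.0]
contact_force: [0.0, 0.2, -0.4]
gripper_width: 13.7
```

```bash
python3 -c "
from h import *
bar()"
```

```text
t 19.30 rg 107.9 posang 216.4 yaw 216.0 z 67.7 tilt [0. 0.] F_tool [-0.1  0.1  0.4] M_tool [-0.04  0.07  0.  ] w 13.7 lat_of_axis 0.7 q [ 0.14  0.18 -0.62  0.77  0.   -0.48]
```

Request:
play_rows(deltas="0 0.004 0 0 0 0.02 0.9; 0 0.005 0 -0.002 0 0.035 0.9; 0 0.006 0 -0.002 0 0.045 0.9; 0 0.006 0 -0.002 0 0.045 0.9; 0 0.006 0 -0.002 0 0.045 0.9; 0 0.006 0 -0.002 0 0.045 0.9; 0 0.006 0 -0.002 0 0.045 0.9; 0 0.006 0 -0.002 0 0.045 0.9")

```text
time: 20.1
eef_pos: [435.4, 96.0, 68.2]
tool_rot: [-0.421, 3.109, -0.023]
contact_force: [2.7, -4.7, -2.5]
gripper_width: 13.5
```

```bash
python3 -c "
from h import *
bar()"
```

```text
t 20.10 rg 108.5 posang 199.1 yaw 195.4 z 68.2 tilt [ 0.006 -0.014] F_tool [-1.3 -5.2  2.6] M_tool [ 1.33 -0.03  0.49] w 13.5 lat_of_axis 7.3 q [ 0.23  0.16 -0.64  0.76 -0.02 -0.04]
```

Request:
play_rows(deltas="0 0.008 0 -0.003 0 0.03 0.9; 0 0.008 0 -0.003 0 0.04 0.9; 0 0.008 0 -0.003 0 0.04 0.9; 0 0.008 0 -0.003 0 0.04 0.9; 0 0.008 0 -0.003 0 0.04 0.9; 0 0.008 0 -0.003 0 0.04 0.9; 0 0.006 0 -0.003 0 0.03 0.9; 0 0 0 0 0 0 0.9")

```text
time: 20.9
eef_pos: [429.1, 137.0, 66.9]
tool_rot: [0.043, 3.129, -0.043]
contact_force: [0.9, -2.1, -2.0]
gripper_width: 13.7
```

```bash
python3 -c "
from h import *
bar(); redang('t9.png'); bar()"
```

```text
t 20.90 rg 108.5 posang 178.1 yaw 178.4 z 66.9 tilt [ 0.012 -0.028] F_tool [-0.9 -2.   2. ] M_tool [ 0.3  -0.12  0.16] w 13.7 lat_of_axis -0.6 q [ 0.33  0.17 -0.64  0.76 -0.03  0.36]
390 [301.  229.7] ang 276.1 r 34.8
91 [290.6 239.4] ang 206.3 r 22.5
t 20.95 rg 108.6 posang 178.1 yaw 178.5 z 66.9 tilt [ 0.012 -0.027] F_tool [-1.2 -3.  -0.2] M_tool [ 0.64 -0.24  0.25] w 13.8 lat_of_axis -0.8 q [ 0.33  0.17 -0.64  0.76 -0.03  0.36]
```

View pics/t9.png

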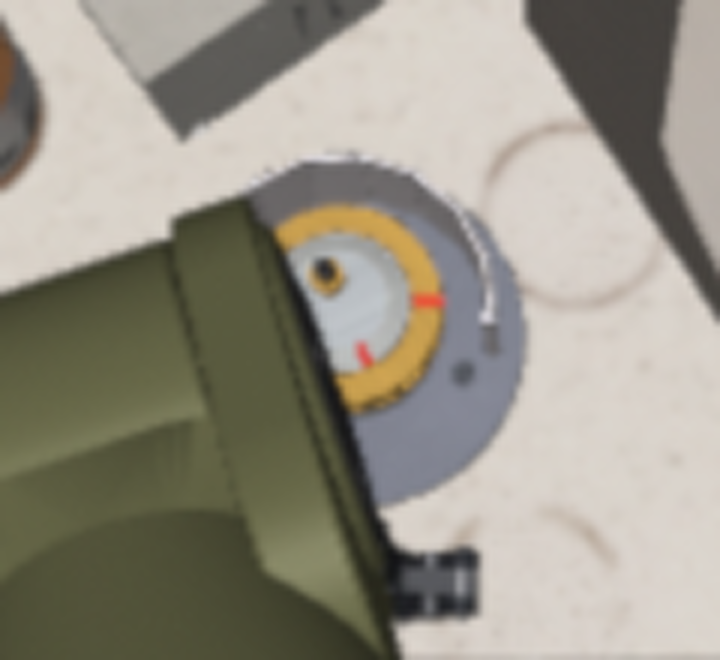

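Request:
play_rows(deltas="0 0.007 -0.0003 -0.005 0 0.03 0.9; 0 0.008 -0.0003 -0.005 0 0.04 0.9; 0 0.008 -0.0003 -0.005 0 0.04 0.9; 0 0.008 -0.0003 -0.005 0 0.04 0.9; 0 0.008 -0.0003 -0.005 0 0.04 0.9; 0 0.005 0 -0.005 0 0.04 0.9; 0 0 0 0 0 0 0.9; 0 0 0 0 0 0 0.9")

```text
time: 21.75
eef_pos: [433.3, 167.7, 65.7]
tool_rot: [0.437, 3.089, -0.038]
contact_force: [0.1, -1.8, -0.5]
gripper_width: 13.7
```

```bash
python3 -c "
from h import *
bar(); redang('t10.png'); bar()"
```

```text
t 21.75 rg 109.5 posang 162.6 yaw 163.9 z 65.7 tilt [ 0.018 -0.027] F_tool [-0.6 -1.7  0.5] M_tool [ 0.24 -0.11  0.08] w 13.7 lat_of_axis -2.6 q [ 0.39  0.2  -0.61  0.76 -0.03  0.67]
355 [300.9 234.3] ang 257.7 r 35.4
89 [290.6 239.5] ang 206.3 r 22.6
t 21.80 rg 109.5 posang 162.6 yaw 163.9 z 65.7 tilt [ 0.018 -0.027] F_tool [-0.2 -1.9  0.3] M_tool [0.45 0.02 0.12] w 13.7 lat_of_axis -2.7 q [ 0.39  0.2  -0.61  0.76 -0.03  0.67]
```

Request:
play_rows(deltas="0 -0.002 0 -0.005 0 0 0.9; 0 -0.002 -0.0005 -0.006 0.003 0 0.9; 0.005 0 -0.0005 -0.006 0.003 0 0.9; 0.006 0 -0.0005 -0.006 0.003 0 0.9; 0.006 0 -0.0005 -0.003 0.003 0 0.9; 0.006 0 0 0 0.003 0 0.9; 0.006 0 0 0 0 0 0.9; 0.004 0 0 0 0 0 0.9")

```text
time: 22.6
eef_pos: [397.4, 175.0, 68.0]
tool_rot: [0.435, 3.103, 0.017]
contact_force: [0.0, 0.1, -0.2]
gripper_width: 13.8
```

```bash
python3 -c "
from h import *
bar(); redang('t11.png'); bar(); plan(tcp(209.3,143),209.3,8,0.9)"
```

```text
t 22.60 rg 146.0 posang 164.0 yaw 164.0 z 68.0 tilt [0.009 0.009] F_tool [0.  0.1 0.2] M_tool [ 0.05  0.02 -0.  ] w 13.8 lat_of_axis 0.0 q [ 0.41  0.14 -0.68  0.74  0.    0.69]
359 [300.9 234.3] ang 257.7 r 35.3
97 [290.6 239.4] ang 206.3 r 22.4
t 22.65 rg 146.6 posang 164.1 yaw 164.1 z 67.8 tilt [0.009 0.009] F_tool [0.5 0.3 0.8] M_tool [-0.01  0.04  0.01] w 13.3 lat_of_axis 0.1 q [ 0.41  0.14 -0.68  0.74  0.01  0.69]
dist/row 14.455926242911707 turn/row 0.09870508925050703
-0.0059 -0.0132 -0.0001 0.001 0.001 -0.099 0.9; -0.0046 -0.0137 -0.0001 0.001 0.001 -0.099 0.9; -0.0033 -0.0141 -0.0001 0.001 0.001 -0.099 0.9; -0.0018 -0.0143 -0.0001 0.001 0.001 -0.099 0.9; -0.0004 -0.0144 -0.0000 0.001 0.001 -0.099 0.9; 0.0010 -0.0144 -0.0000 0.001 0.001 -0.099 0.9; 0.0024 -0.0143 -0.0000 0.001 0.001 -0.099 0.9; 0.0038 -0.0139 0.0000 0.001 0.001 -0.099 0.9
```

View pics/t11.png

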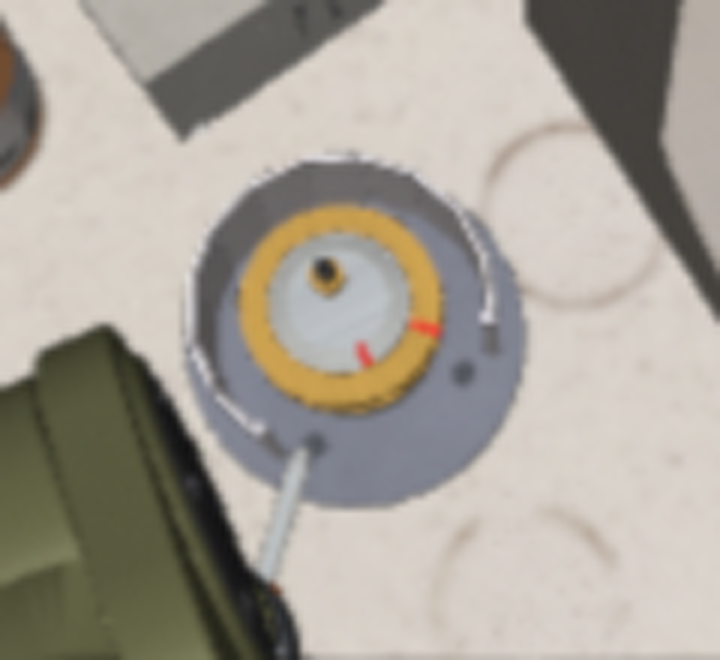

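Request:
play_rows(deltas="-0.001 -0.015 0 0.001 0.001 -0.10 0.9; -0.001 -0.0155 0 0.001 0.001 -0.105 0.9; -0.001 -0.0155 0 0.001 0.001 -0.105 0.9; -0.001 -0.0155 0 0.001 0.001 -0.105 0.9; -0.001 -0.0155 0 0.001 0.001 -0.105 0.9; -0.001 -0.0155 0 0.001 0.001 -0.105 0.9; -0.001 -0.0155 0 0.001 0.001 -0.105 0.9; 0 -0.008 0 0 0 -0.05 0.9")

```text
time: 23.45
eef_pos: [412.4, 61.1, 67.5]
tool_rot: [-0.837, 3.023, 0.001]
contact_force: [-0.8, 0.2, -1.7]
gripper_width: 13.8
```

Request:
play_rows(deltas="-0.003 0 0 0 0 0 0.9; -0.003 0 0 0 0 0 0.9; -0.002 0 0 0 0 0 0.9; 0 0 0 0 0 0 0.9; 0 0 0 0 0 0 0.9; 0 0 0 0 0 0 0.9; 0 0 0 0 0 0 0.9; 0 0 0 0 0 0 0.9")

```text
time: 24.25
eef_pos: [419.6, 66.9, 67.5]
tool_rot: [-0.833, 3.024, 0.002]
contact_force: [-0.5, -0.9, -1.0]
gripper_width: 13.8
```

```bash
python3 -c "
from h import *
bar(); plan(tcp(209.3,132),209.3,4,0.9); s=cam('scene');save(s,'s12.png',(260,230,330,300),9)
for y in (206,209.3,213,164.3):
    a=np.radians(y); print(y,((proj(s,[(C[0]+41*np.cos(a),C[1]+41*np.sin(a),72)])[0]-np.array((260,230))+.5)*9).round(0))
S=arm.sense(); Rm=R.from_rotvec(S['tool_rot']).as_matrix()
for k in (85,60): p=S['eef_pos']+Rm@np.array((-(OFF+k),0,-4.4)); print(k,((proj(s,[p])[0]-np.array((260,230))+.5)*9).round(0))
"
```

```text
t 24.25 rg 134.7 posang 208.2 yaw 210.8 z 67.5 tilt [0.004 0.002] F_tool [ 0.9 -0.5  1. ] M_tool [-0.01  0.05 -0.01] w 13.8 lat_of_axis -6.3 q [ 0.16  0.13 -0.69  0.75  0.   -0.38]
dist/row 0.9326762161651586 turn/row 0.006669048705135681
-0.0007 -0.0007 -0.0000 -0.000 0.001 0.007 0.9; -0.0007 -0.0007 -0.0000 -0.000 0.001 0.007 0.9; -0.0007 -0.0007 -0.0000 -0.000 0.001 0.007 0.9; -0.0007 -0.0007 -0.0000 -0.000 0.001 0.007 0.9
206 [350. 293.]
209.3 [357. 288.]
213 [363. 281.]
164.3 [227. 342.]
85 [382. 309.]
60 [494. 340.]
```

View pics/s12.png

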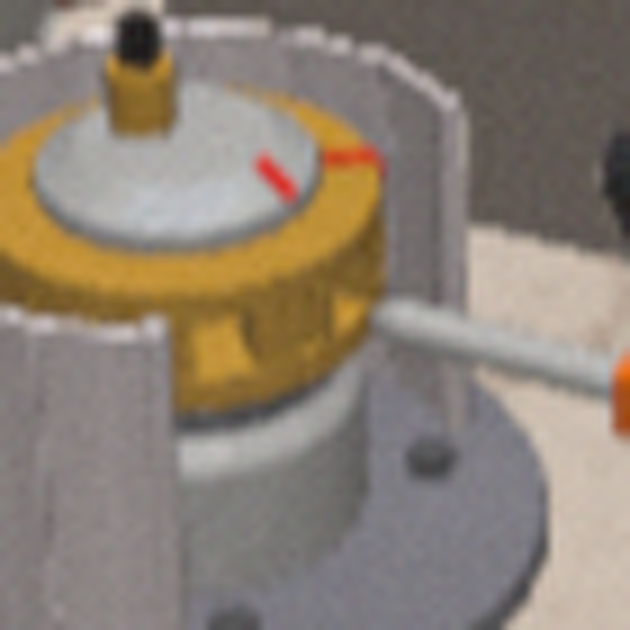

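Request:
play_rows(deltas="0 -0.001 0 0 0.001 0.012 0.9; 0 -0.001 0 0 0.001 0.012 0.9; 0 -0.001 0 0 0.001 0.012 0.9; -0.002 0 0 0 0 0 0.9; -0.002 0 0 0 0 0 0.9; -0.003 0 0 0 0 0 0.9; -0.003 0 0 0 0 0 0.9; -0.002 0 0 0 0 0 0.9")

```text
time: 25.1
eef_pos: [432.7, 70.0, 67.6]
tool_rot: [-0.773, 3.043, 0.001]
contact_force: [0.4, -0.4, -0.3]
gripper_width: 13.6
```

```bash
python3 -c "
from h import *
bar(); plan(tcp(209,108),209,6,0.9)"
```

```text
t 25.10 rg 121.8 posang 209.8 yaw 208.5 z 67.6 tilt [0.002 0.001] F_tool [-0.2 -0.5  0.3] M_tool [ 0.04  0.03 -0.02] w 13.6 lat_of_axis 2.8 q [ 0.16  0.15 -0.66  0.76  0.   -0.34]
dist/row 2.30976752157773 turn/row 0.001475960769232003
-0.0023 0.0003 -0.0000 -0.000 0.000 -0.001 0.9; -0.0023 0.0003 -0.0000 -0.000 0.000 -0.001 0.9; -0.0023 0.0003 -0.0000 -0.000 0.000 -0.001 0.9; -0.0023 0.0003 -0.0000 -0.000 0.000 -0.001 0.9; -0.0023 0.0003 -0.0000 -0.000 0.000 -0.001 0.9; -0.0023 0.0003 -0.0000 -0.000 0.000 -0.001 0.9
```

Request:
play_rows(deltas="-0.002 0.001 0 0 0 0 0.9; -0.002 0.001 0 0 0 0 0.9; -0.002 0 0 0 0 0 0.9; -0.002 0 0 0 0 0 0.9; -0.002 0 0 0 0 0 0.9; -0.0015 0 0 0 0 0 0.9; -0.001 0 0 0 0 0 0.9; 0 0 0 0 0 0 0.9")

```text
time: 25.9
eef_pos: [443.9, 78.8, 67.6]
tool_rot: [-0.774, 3.043, 0.001]
contact_force: [0.2, 0.9, -2.1]
gripper_width: 13.6
```

```bash
python3 -c "
from h import *
bar()"
```

```text
t 25.90 rg 107.7 posang 208.8 yaw 208.5 z 67.6 tilt [0.002 0.001] F_tool [-0.6  0.7  2.1] M_tool [ 0.02 -0.    0.01] w 13.6 lat_of_axis 0.5 q [ 0.18  0.17 -0.63  0.76  0.   -0.32]
```

Request:
play_rows(deltas="0 0.005 0 -0.002 0 0.02 0.9; 0 0.007 0 -0.002 0 0.035 0.9; 0 0.007 0 -0.003 0 0.04 0.9; 0 0.007 0 -0.003 0 0.04 0.9; 0 0.007 0 -0.003 0 0.04 0.9; 0 0.007 0 -0.003 0 0.04 0.9; 0 0.007 0 -0.003 0 0.04 0.9; 0 0.007 0 -0.003 0 0.04 0.9")

```text
time: 26.7
eef_pos: [430.7, 117.4, 68.0]
tool_rot: [-0.259, 3.123, -0.018]
contact_force: [4.4, -7.2, -3.5]
gripper_width: 13.8
```

```bash
python3 -c "
from h import *
bar()"
```

```text
t 26.70 rg 108.0 posang 188.0 yaw 189.5 z 68.0 tilt [ 0.009 -0.011] F_tool [-3.1 -7.8  3.6] M_tool [ 1.63 -0.41  0.58] w 13.8 lat_of_axis -2.9 q [ 0.28  0.16 -0.65  0.76 -0.01  0.11]
```

Request:
play_rows(deltas="0 0.007 0 -0.004 0 0.045 0.9; 0 0.007 0 -0.004 0 0.045 0.9; 0 0.007 0 -0.004 0 0.045 0.9; 0 0.006 0 -0.004 0 0.045 0.9; 0 0.006 0 -0.004 0 0.04 0.9; 0 0.005 0 -0.004 0 0.03 0.9; 0 0 0 0 0 0 0.9; 0 0 0 0 0 0 0.9")

```text
time: 27.5
eef_pos: [429.2, 144.4, 66.4]
tool_rot: [0.183, 3.121, -0.024]
contact_force: [0.8, -0.6, -1.4]
gripper_width: 13.6
```

```bash
python3 -c "
from h import *
bar(); redang('t13.png'); bar()"
```

```text
t 27.50 rg 108.9 posang 174.4 yaw 173.3 z 66.4 tilt [ 0.014 -0.016] F_tool [-0.9 -0.4  1.4] M_tool [ 0.24 -0.08  0.15] w 13.6 lat_of_axis 2.3 q [ 0.34  0.17 -0.64  0.75 -0.02  0.46]
96 [290.6 239.4] ang 206.2 r 22.4
236 [296.9 240.5] ang 227.8 r 33.9
t 27.55 rg 108.9 posang 174.4 yaw 173.3 z 66.4 tilt [ 0.014 -0.016] F_tool [-1.1 -1.6  0.5] M_tool [ 0.41 -0.19  0.15] w 13.5 lat_of_axis 2.3 q [ 0.34  0.17 -0.64  0.75 -0.02  0.46]
```

Request:
play_rows(deltas="0 0.006 -0.0003 -0.004 0 0.04 0.9; 0 0.006 -0.0003 -0.004 0 0.04 0.9; 0 0.006 -0.0003 -0.004 0 0.04 0.9; 0 0.006 -0.0003 -0.004 0 0.03 0.9; 0 0.005 0 -0.004 0 0.03 0.9; 0 0.004 0 0 0 0.02 0.9; 0 0 0 0 0 0 0.9; 0 0 0 0 0 0 0.9")

```text
time: 28.35
eef_pos: [432.8, 167.2, 65.4]
tool_rot: [0.521, 3.08, -0.024]
contact_force: [0.1, -1.4, -0.4]
gripper_width: 13.8
```

```bash
python3 -c "
from h import *
bar(); redang('t14.png'); bar()"
```

```text
t 28.35 rg 109.8 posang 162.9 yaw 160.8 z 65.4 tilt [ 0.015 -0.018] F_tool [-0.6 -1.2  0.5] M_tool [ 0.38 -0.13  0.16] w 13.8 lat_of_axis 4.3 q [ 0.38  0.2  -0.61  0.76 -0.02  0.72]
91 [290.6 239.5] ang 206.3 r 22.5
336 [295.2 242.1] ang 218.3 r 33.8
t 28.40 rg 109.8 posang 162.9 yaw 160.8 z 65.4 tilt [ 0.015 -0.018] F_tool [-0.8 -3.   1.1] M_tool [ 0.46 -0.1   0.18] w 13.8 lat_of_axis 4.3 q [ 0.38  0.2  -0.61  0.76 -0.02  0.72]
```

View pics/t14.png

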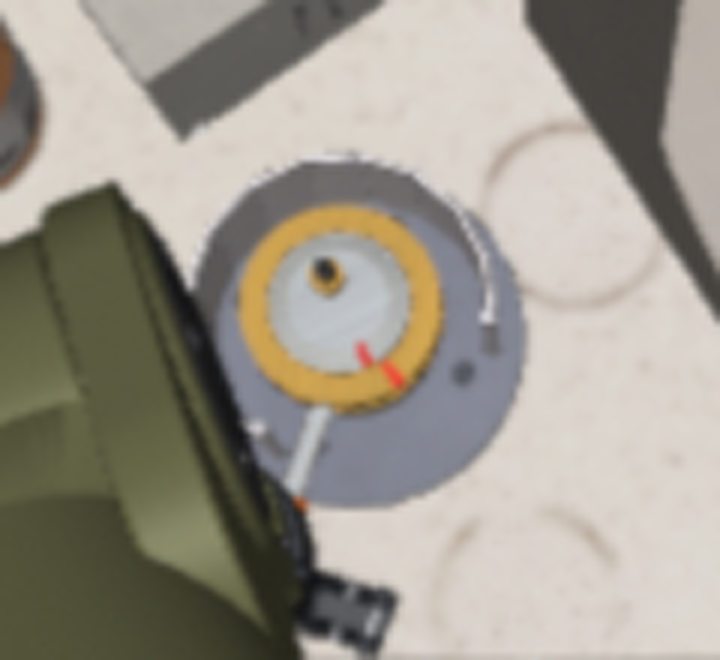

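Request:
play_rows(deltas="0 0.004 -0.0005 -0.004 0.001 0.01 0.9; 0 0.004 -0.0005 -0.004 0.001 0.01 0.9; 0 0.004 0 -0.004 0.001 0.01 0.9; 0 0.004 0 -0.004 0.001 0.01 0.9; 0 0.004 0 -0.004 0.001 0.01 0.9; 0 0.004 0 -0.004 0.001 0.01 0.9; 0 0.004 0 -0.004 0.001 0.01 0.9; 0 0.004 0 -0.004 0.001 0.01 0.9")

```text
time: 29.2
eef_pos: [438.7, 183.0, 63.6]
tool_rot: [0.673, 3.053, -0.02]
contact_force: [-3.6, -10.8, 4.9]
gripper_width: 13.8
```

```bash
python3 -c "
from h import *
bar(); redang('t15.png'); bar()"
```

```text
t 29.20 rg 110.1 posang 154.5 yaw 155.2 z 63.6 tilt [ 0.012 -0.015] F_tool [ -1.3 -11.4  -4.8] M_tool [ 2.4  -0.75  0.91] w 13.8 lat_of_axis -1.2 q [ 0.41  0.22 -0.59  0.76 -0.02  0.84]
105 [290.7 239.6] ang 206.3 r 22.8
389 [292.6 243.6] ang 206.1 r 33.8
t 29.25 rg 110.2 posang 154.5 yaw 155.1 z 63.6 tilt [ 0.012 -0.015] F_tool [ -3.1 -10.4  -3.7] M_tool [ 2.38 -0.8   0.84] w 13.7 lat_of_axis -1.2 q [ 0.41  0.22 -0.59  0.76 -0.02  0.84]
```

The red line is at 206.1° against the lid line's 206.3°, and the force is rising, so the ring is at its stop. Now I'll nip it up gradually.

Request:
play_rows(deltas="0 0.004 -0.001 0 0 0.005 0.9; 0 0.005 -0.001 0 0 0.005 0.9; 0 0.005 0 0 0 0.005 0.9; 0 0.005 0 0 0 0.005 0.9; 0 0.005 0 0 0 0.005 0.9; 0 0.0055 0 0 0 0.005 0.9; 0 0.0055 0 0 0 0.005 0.9; 0 0.0055 0 0 0 0.005 0.9")

```text
time: 30.05
eef_pos: [442.2, 189.7, 59.3]
tool_rot: [0.779, 3.031, -0.122]
contact_force: [-5.2, -15.1, 7.6]
gripper_width: 13.5
```

```bash
python3 -c "
from h import *
bar(); s=arm.sense(); print(np.linalg.norm(s['contact_force']))"
```

```text
t 30.05 rg 110.0 posang 150.8 yaw 151.3 z 59.3 tilt [-0.01  -0.078] F_tool [ -3.  -16.3  -6.4] M_tool [ 3.48 -1.07  1.11] w 13.5 lat_of_axis -0.9 q [ 0.45  0.27 -0.53  0.81 -0.07  0.95]
17.716136093178793
```

The lean shows 16–18 N. But at this angle the bar may be partly against the guard's end post, since I estimate only about 5 mm between their centre lines. I'll move to the front hole, where the guard cannot take the load, and nip up again there.

Request:
play_rows(deltas="0 -0.003 -0.001 -0.01 0 -0.02 0.9; 0 -0.003 -0.002 -0.015 0 -0.02 0.9; 0 -0.002 -0.002 -0.015 0 -0.02 0.9; 0 -0.002 -0.001 -0.015 0 -0.01 0.9; 0 -0.001 -0.001 -0.010 0 0 0.9; 0 0 0 -0.008 0 0 0.9; 0 0 0 0 0 0 0.9; 0 0 0 0 0 0 0.9")

```text
time: 30.85
eef_pos: [436.1, 181.4, 66.7]
tool_rot: [0.663, 3.048, 0.002]
contact_force: [2.0, -0.0, -4.7]
gripper_width: 13.5
```

```bash
python3 -c "
from h import *
bar(); redang('t16.png'); s=cam('scene'); save(s,'s16.png',(230,210,350,310),6); bar()"
```

```text
t 30.85 rg 111.8 posang 155.8 yaw 155.5 z 66.7 tilt [ 0.022 -0.003] F_tool [-1.8  0.8  4.7] M_tool [-0.07  0.02 -0.02] w 13.5 lat_of_axis 0.7 q [ 0.4   0.2  -0.6   0.75 -0.01  0.83]
103 [290.6 239.5] ang 206.3 r 22.6
385 [292.6 243.6] ang 206.1 r 33.8
t 30.95 rg 111.8 posang 155.8 yaw 155.5 z 66.7 tilt [ 0.022 -0.004] F_tool [-1.1 -0.4  4.3] M_tool [-0.03  0.02  0.01] w 13.6 lat_of_axis 0.7 q [ 0.4   0.2  -0.6   0.75 -0.01  0.83]
```

View pics/t16.png

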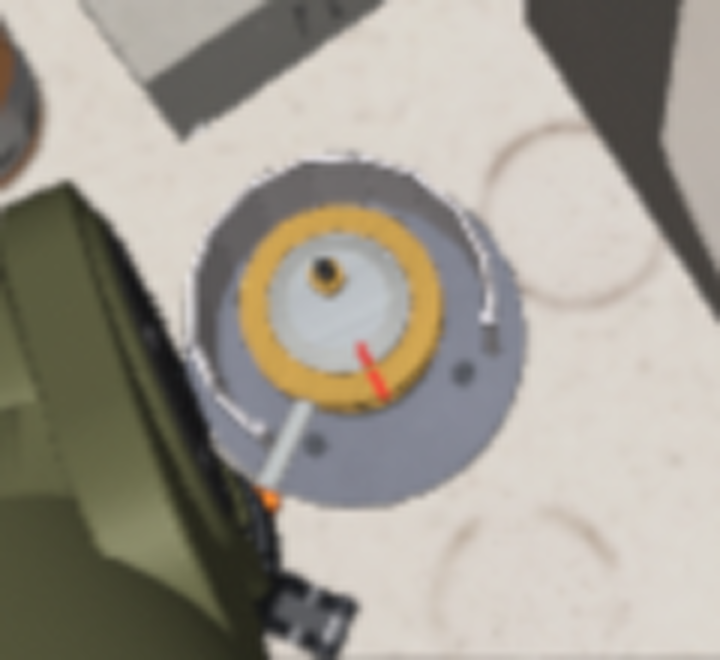

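View pics/s16.png

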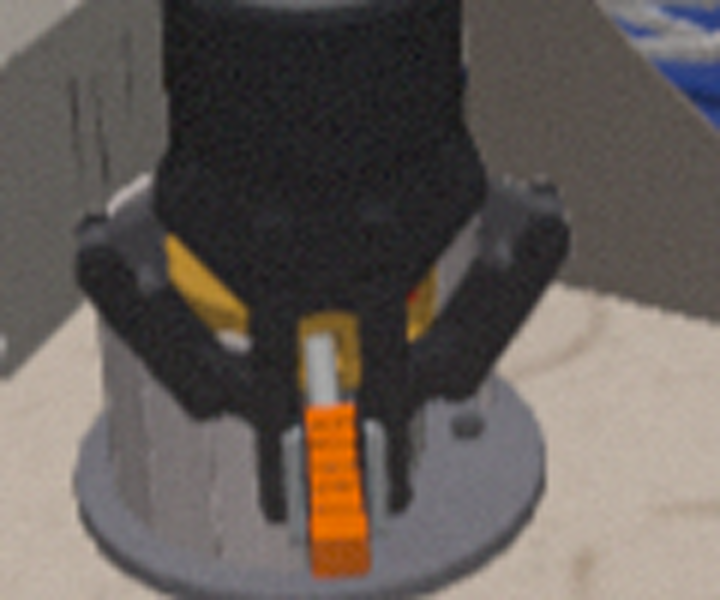

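In the top view the ring's red line runs straight on from the lid's line, so the ring is at its stop. Now I'll withdraw and move to the front (red) hole.

Request:
play_rows(deltas="0.002 0 0.001 0 0 0 0.9; 0.004 0 0.0005 0 0.004 0 0.9; 0.005 0 0 0 0.004 0 0.9; 0.006 0 0 0 0.004 0 0.9; 0.006 0 0 0 0.004 0 0.9; 0.006 0 0 0 0.004 0 0.9; 0.005 0 0 0 0 0 0.9; 0 0 0 0 0 0 0.9")

```text
time: 31.75
eef_pos: [402.4, 197.7, 65.5]
tool_rot: [0.665, 3.069, 0.01]
contact_force: [0.4, 0.3, -1.2]
gripper_width: 13.5
```

```bash
python3 -c "
from h import *
bar(); redang('t17.png')"
```

```text
t 31.75 rg 149.3 posang 155.4 yaw 155.6 z 65.5 tilt [0.002 0.006] F_tool [-0.3  0.4  1.2] M_tool [ 0.01  0.01 -0.03] w 13.5 lat_of_axis -0.4 q [ 0.45  0.17 -0.64  0.75  0.    0.88]
105 [290.7 239.5] ang 206.3 r 22.7
387 [292.6 243.6] ang 206.1 r 33.7
```

Request:
play_rows(deltas="-0.001 -0.017 0 0 0 -0.11 0.9; -0.001 -0.0175 0 0 0 -0.115 0.9; -0.001 -0.0175 0 0 0 -0.115 0.9; -0.001 -0.0175 0 0 0 -0.115 0.9; -0.001 -0.0175 0 0 0 -0.115 0.9; -0.001 -0.0175 0 0 0 -0.115 0.9; -0.001 -0.0175 0 0 0 -0.115 0.9; 0 -0.010 0 0 0 -0.05 0.9")

```text
time: 32.6
eef_pos: [406.7, 66.5, 65.5]
tool_rot: [-0.717, 3.05, 0.008]
contact_force: [-0.3, 0.0, -0.5]
gripper_width: 13.6
```

Request:
play_rows(deltas="-0.003 0 -0.001 0 0 0 0.9; -0.003 0 -0.001 0 0 0 0.9; -0.003 0 0 0 0 0 0.9; 0 0 0 0 0 0 0.9; 0 0 0 0 0 0 0.9; 0 0 0 0 0 0 0.9; 0 0 0 0 0 0 0.9; 0 0 0 0 0 0 0.9")

```text
time: 33.4
eef_pos: [415.7, 71.9, 67.9]
tool_rot: [-0.712, 3.051, 0.008]
contact_force: [-0.3, 0.1, -0.5]
gripper_width: 13.7
```

```bash
python3 -c "
from h import *
bar(); plan(tcp(205.4,132),205.4,4,0.9); s=cam('scene');save(s,'s18.png',(260,230,330,300),9)
for y in (205.4,160.4):
    a=np.radians(y); print(y,((proj(s,[(C[0]+41*np.cos(a),C[1]+41*np.sin(a),72)])[0]-np.array((260,230))+.5)*9).round(0))
S=arm.sense(); Rm=R.from_rotvec(S['tool_rot']).as_matrix()
for k in (85,60): p=S['eef_pos']+Rm@np.array((-(OFF+k),0,-4.4)); print(k,((proj(s,[p])[0]-np.array((260,230))+.5)*9).round(0))
"
```

```text
t 33.40 rg 135.9 posang 205.7 yaw 206.3 z 67.9 tilt [0.007 0.007] F_tool [0.3 0.2 0.5] M_tool [ 0.02  0.03 -0.02] w 13.7 lat_of_axis -1.3 q [ 0.17  0.12 -0.7   0.74  0.01 -0.29]
dist/row 0.9928528841696371 turn/row 0.004512837575679115
-0.0010 0.0002 0.0001 0.001 0.002 0.004 0.9; -0.0010 0.0002 0.0001 0.001 0.002 0.004 0.9; -0.0010 0.0002 0.0001 0.001 0.002 0.004 0.9; -0.0010 0.0002 0.0001 0.001 0.002 0.004 0.9
205.4 [349. 294.]
160.4 [213. 344.]
85 [389. 304.]
60 [496. 341.]
```

View pics/s18.png

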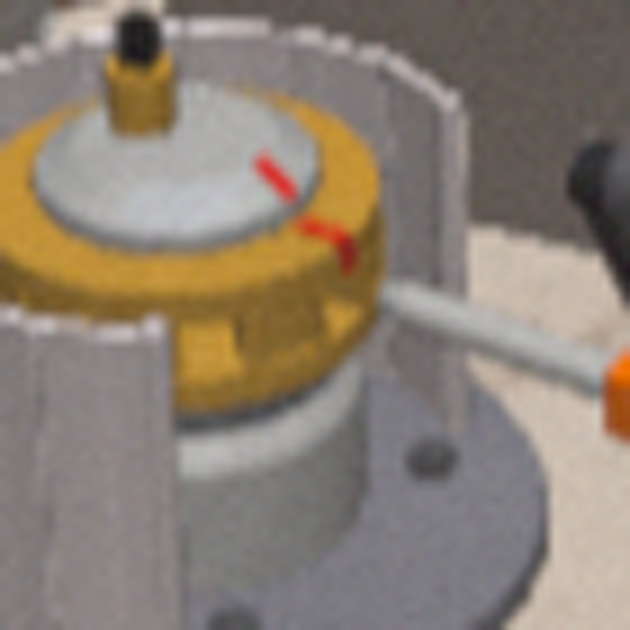

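The bar tip shows at (385,285), about 2 px above the predicted (389,304). The bar has pitched up roughly 2° in the grip, so I'll take that out with the wrist.

Request:
play_rows(deltas="0 0 0 0.001 0.010 0.004 0.9; 0 0 0 0.001 0.010 0.004 0.9; 0 0 0 0.001 0.010 0.004 0.9; 0 0 0 0.001 0.010 0.004 0.9; 0 0 0 0 0 0 0.9; 0 0 0 0 0 0 0.9; 0 0 0 0 0 0 0.9; 0 0 0 0 0 0 0.9")

```text
time: 34.25
eef_pos: [415.9, 71.8, 67.8]
tool_rot: [0.679, -3.033, 0.014]
contact_force: [0.2, -0.0, -0.4]
gripper_width: 13.8
```

```bash
python3 -c "
from h import *
bar(); s=cam('scene');save(s,'s19.png',(260,230,330,300),9)
S=arm.sense(); Rm=R.from_rotvec(S['tool_rot']).as_matrix(); x=np.array((np.cos(np.radians(205.5)),np.sin(np.radians(205.5))))
for k in (85,60,40): P=np.r_[S['eef_pos'][:2]-x*(OFF+k),72]; print(k,((proj(s,[P])[0]-np.array((260,230))+.5)*9).round(0))
"
```

```text
t 34.25 rg 135.8 posang 205.8 yaw 205.2 z 67.8 tilt [-0.03  -0.016] F_tool [-0.2 -0.1  0.4] M_tool [-0.01 -0.04  0.  ] w 13.8 lat_of_axis 1.3 q [ 0.18  0.15 -0.66  0.79 -0.01 -0.26]
85 [392. 306.]
60 [498. 342.]
40 [585. 372.]
```

View pics/s19.png

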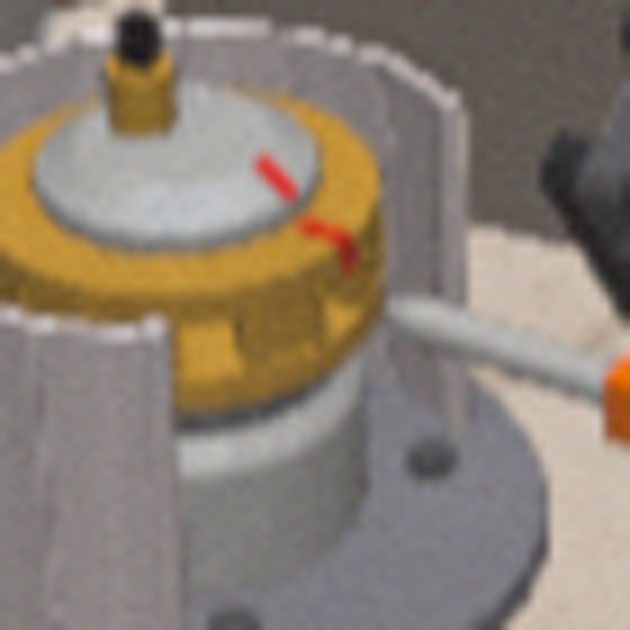

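Request:
play_rows(deltas="-0.003 0 -0.0002 0 0 0 0.9; -0.003 0 -0.0002 0 0 0 0.9; -0.003 0 0 0 0 0 0.9; -0.003 0 -0.0002 0 0 0 0.9; -0.003 0 0 0 0 0 0.9; -0.002 0 -0.0002 0 0 0 0.9; -0.002 0 0 0 0 0 0.9; 0 0 0 0 0 0 0.9")

```text
time: 35.1
eef_pos: [434.1, 81.0, 67.8]
tool_rot: [0.68, -3.032, 0.012]
contact_force: [-0.3, 0.6, -1.3]
gripper_width: 13.6
```

```bash
python3 -c "
from h import *
bar()"
```

```text
t 35.10 rg 115.4 posang 205.6 yaw 205.3 z 67.8 tilt [-0.031 -0.015] F_tool [-0.   0.7  1.3] M_tool [-0.06 -0.05 -0.09] w 13.6 lat_of_axis 0.7 q [ 0.19  0.19 -0.62  0.8  -0.01 -0.25]
```

Request:
play_rows(deltas="-0.002 0 0 0 0 0 0.9; -0.0015 0 0 0 0 0 0.9; -0.001 0 0 0 0 0 0.9; -0.001 0 0 0 0 0 0.9; -0.001 0 0 0 0 0 0.9; 0 0.002 0 0 0 0 0.9; 0 0.003 0 0 0 0 0.9; 0 0.003 0 0 0 0 0.9")

```text
time: 35.9
eef_pos: [438.1, 88.8, 67.7]
tool_rot: [0.675, -3.035, 0.023]
contact_force: [3.8, -9.2, -0.6]
gripper_width: 13.7
```

```bash
python3 -c "
from h import *
bar()"
```

```text
t 35.90 rg 108.6 posang 202.9 yaw 205.1 z 67.7 tilt [-0.029 -0.022] F_tool [  0.4 -10.    0.6] M_tool [2.13 0.22 0.78] w 13.7 lat_of_axis -4.2 q [ 0.21  0.19 -0.61  0.8  -0.02 -0.23]
```

Request:
play_rows(deltas="0 0.003 0 -0.003 0 0 0.9; 0 0.0035 0 -0.003 0 0 0.9; 0 0.004 0 -0.003 0 0 0.9; 0 0.004 0 -0.003 0 0 0.9; 0 0.0045 0 -0.003 0 0 0.9; 0 0.0045 0 -0.003 0 0 0.9; 0 0.0045 0 -0.003 0 0 0.9; 0 0.0045 0 -0.003 0 0 0.9")

```text
time: 36.7
eef_pos: [436.5, 92.1, 69.2]
tool_rot: [0.626, -3.052, 0.096]
contact_force: [5.5, -14.1, -3.2]
gripper_width: 13.8
```

```bash
python3 -c "
from h import *
bar(); redang('t20.png')"
```

```text
t 36.70 rg 108.7 posang 201.1 yaw 203.1 z 69.2 tilt [-0.012 -0.066] F_tool [  0.4 -14.9   4. ] M_tool [3.08 0.22 1.13] w 13.8 lat_of_axis -4.0 q [ 0.25  0.19 -0.61  0.8  -0.06 -0.15]
```

Request:
play_rows(deltas="0 0.0048 0.0005 -0.005 0 0 0.9; 0 0.005 0.0005 -0.005 0 0 0.9; 0 0.005 0.0005 -0.005 0 0 0.9; 0 0.0052 0 -0.005 0 0 0.9; 0 0.0052 0 -0.005 0 0 0.9; 0 0.0052 0 -0.005 0 0 0.9; 0 0.0052 0 -0.005 0 0 0.9; 0 0.0052 0 -0.005 0 0 0.9")

```text
time: 37.55
eef_pos: [435.0, 95.7, 68.7]
tool_rot: [0.56, -3.071, 0.173]
contact_force: [6.2, -15.6, -0.9]
gripper_width: 13.8
```

```bash
python3 -c "
from h import *
bar()
print(np.linalg.norm(arm.sense()['contact_force']));redang('t20.png');bar()
s=cam('scene');save(s,'s20.png',(230,210,350,310),6)"
```

```text
t 37.55 rg 108.9 posang 199.2 yaw 200.6 z 68.7 tilt [ 0.005 -0.111] F_tool [ -0.3 -16.6   2.6] M_tool [3.56 0.23 1.34] w 13.8 lat_of_axis -2.8 q [ 0.3   0.19 -0.62  0.79 -0.11 -0.06]
16.795717969356897
t 37.60 rg 108.9 posang 199.1 yaw 200.6 z 68.7 tilt [ 0.005 -0.111] F_tool [ -0.2 -17.3   2.4] M_tool [3.61 0.2  1.39] w 13.6 lat_of_axis -2.9 q [ 0.3   0.19 -0.62  0.79 -0.11 -0.06]
```

View pics/s20.png

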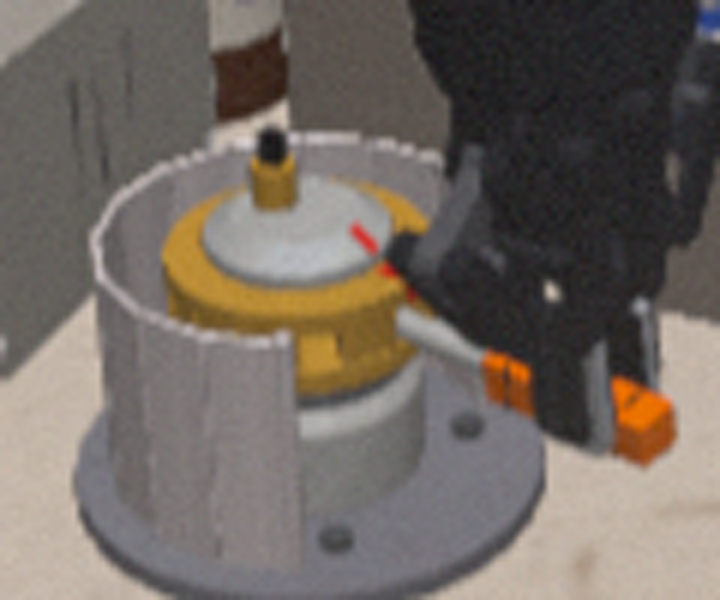

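View pics/t20.png

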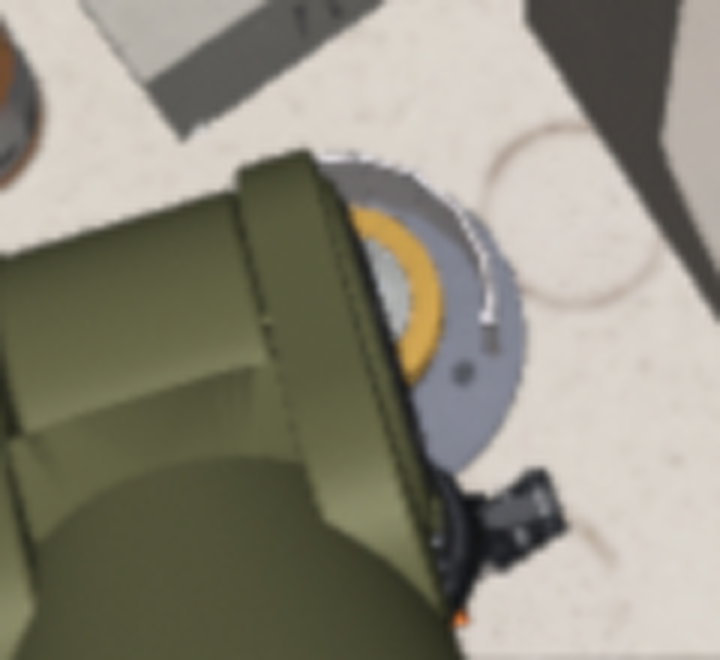

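It's nipped up at the front hole with about 17 N, clear of the guard, and the red marks are aligned. Next: relax, straighten and withdraw.

Request:
play_rows(deltas="0 -0.002 0 -0.005 0 0 0.9; 0 -0.002 0 -0.015 0 -0.015 0.9; 0 -0.002 0 -0.02 0 -0.015 0.9; 0 -0.002 0 -0.02 0 -0.015 0.9; 0.001 -0.001 0 -0.02 0 -0.015 0.9; 0.003 -0.001 0 -0.01 0 -0.01 0.9; 0.004 0 0 0 0 0 0.9; 0.005 0 0 0 0 0 0.9")

```text
time: 38.45
eef_pos: [427.1, 81.0, 70.5]
tool_rot: [0.671, -3.034, 0.024]
contact_force: [-1.2, 1.0, -1.4]
gripper_width: 14.0
```

```bash
python3 -c "
from h import *
bar()"
```

```text
t 38.45 rg 121.8 posang 204.3 yaw 204.9 z 70.5 tilt [-0.03  -0.022] F_tool [0.6 1.5 1.4] M_tool [-0.02 -0.05 -0.02] w 14.0 lat_of_axis -1.5 q [ 0.2   0.17 -0.63  0.8  -0.02 -0.24]
```

Request:
play_rows(deltas="0.006 0 0.0005 0 0 0 0.9; 0.006 0 0.0005 0 0 0 0.9; 0.006 0 0 0 0 0 0.9; 0.006 0 0 0 0 0 0.9; 0.003 0 -0.015 0 0 0 0.9; 0 0 -0.025 0 0 0 0.9; 0 0 -0.025 0 0 0 0.9; 0 0 0 0 0 0 0.9")

```text
time: 39.25
eef_pos: [397.8, 69.7, 136.6]
tool_rot: [0.672, -3.03, 0.024]
contact_force: [0.2, 1.0, -0.8]
gripper_width: 13.9
```

```bash
python3 -c "
from h import *
bar(); redang('t21.png');st(); plan((497.5,-268,150),204,16,0.9)"
```

```text
t 39.25 rg 153.1 posang 203.6 yaw 205.0 z 136.6 tilt [-0.034 -0.023] F_tool [-0.7  0.8  0.8] M_tool [ 0.04 -0.03  0.01] w 13.9 lat_of_axis -3.8 q [ 0.19  0.04 -0.6   0.96 -0.02 -0.25]
t 39.3 pos [396.9  69.5 135.2] yaw 205.0 z [-0.035 -0.023 -0.999] F [-0.6  0.2 -1.5] M [ 0.07  0.02 -0.04] w 14.1 q [ 0.19  0.05 -0.6   0.96 -0.02 -0.25]
dist/row 22.02875686236751 turn/row 0.002884688577794356
0.0033 -0.0218 -0.0007 -0.000 -0.003 0.001 0.9; 0.0032 -0.0218 -0.0007 -0.000 -0.003 0.001 0.9; 0.0032 -0.0218 -0.0007 -0.000 -0.003 0.001 0.9; 0.0032 -0.0218 -0.0007 -0.000 -0.003 0.001 0.9; 0.0032 -0.0218 -0.0007 -0.000 -0.003 0.001 0.9; 0.0031 -0.0218 -0.0007 -0.000 -0.003 0.001 0.9; 0.0031 -0.0218 -0.0008 -0.000 -0.003 0.001 0.9; 0.0031 -0.0218 -0.0008 -0.000 -0.003 0.001 0.9
0.0030 -0.0218 -0.0008 -0.000 -0.003 0.001 0.9; 0.0030 -0.0218 -0.0008 -0.000 -0.003 0.001 0.9; 0.0030 -0.0218 -0.0008 -0.000 -0.003 0.001 0.9; 0.0030 -0.0218 -0.0008 -0.000 -0.003 0.001 0.9; 0.0029 -0.0218 -0.0009 -0.000 -0.003 0.001 0.9; 0.0029 -0.0218 -0.0009 -0.000 -0.003 0.001 0.9; 0.0029 -0.0218 -0.0009 -0.000 -0.003 0.001 0.9; 0.0029 -0.0218 -0.0009 -0.000 -0.003 0.001 0.9
```

Request:
play_rows(deltas="0.005 -0.025 -0.012 0 0 0 0.9; 0.006 -0.038 -0.012 0 0 0 0.9; 0.006 -0.040 -0.006 0 0 0 0.9; 0.006 -0.040 0 0 0 0 0.9; 0.006 -0.040 0 0 0 0 0.9; 0.006 -0.040 0 0 0 0 0.9; 0.006 -0.040 0 0 0 0 0.9; 0.004 -0.025 0 0 0 0 0.9")

```text
time: 40.1
eef_pos: [476.7, -216.6, 160.9]
tool_rot: [0.684, -3.018, 0.017]
contact_force: [1.1, 1.4, -0.4]
gripper_width: 13.8
```

```bash
python3 -c "
from h import *
st(); redang('t22.png');st(); plan((497.5,-268,80),204,8,0.9)"
```

```text
t 40.1 pos [ 476.7 -216.6  160.9] yaw 205.5 z [-0.044 -0.021 -0.999] F [ 1.1  1.4 -0.4] M [ 0.04 -0.08  0.  ] w 13.8 q [-0.4   0.24 -0.31  1.05 -0.04 -0.85]
105 [290.7 239.6] ang 206.3 r 22.8
388 [292.6 243.6] ang 206.2 r 33.8
t 40.15 pos [ 477.5 -219.5  160.8] yaw 205.4 z [-0.043 -0.023 -0.999] F [ 2.3 -3.6 -0.3] M [-0.26 -0.16 -0.  ] w 14.3 q [-0.41  0.24 -0.31  1.05 -0.04 -0.85]
dist/row 12.040557799710673 turn/row 0.006866025542976275
-0.0001 -0.0065 0.0101 -0.000 -0.006 0.003 0.9; -0.0001 -0.0065 0.0101 -0.000 -0.006 0.003 0.9; -0.0001 -0.0065 0.0101 -0.000 -0.006 0.003 0.9; -0.0000 -0.0065 0.0101 -0.000 -0.006 0.003 0.9; 0.0000 -0.0065 0.0101 -0.000 -0.006 0.003 0.9; 0.0001 -0.0065 0.0101 -0.000 -0.006 0.003 0.9; 0.0001 -0.0065 0.0101 -0.000 -0.006 0.003 0.9; 0.0001 -0.0066 0.0101 -0.000 -0.006 0.003 0.9
```

Request:
play_rows(deltas="0 -0.007 0.014 0 0 0.002 0.9; 0 -0.007 0.016 0 0 0.002 0.9; 0 -0.007 0.016 0 0 0.002 0.9; 0 -0.007 0.016 0 0 0.002 0.9; 0 -0.007 0.016 0 0 0.002 0.9; 0 -0.006 0.016 0 0 0.002 0.9; 0 -0.005 0.014 0 0 0.002 0.9; 0 0 0 0 0 0 0.9")

```text
time: 40.95
eef_pos: [485.9, -263.5, 39.0]
tool_rot: [0.652, -3.016, 0.009]
contact_force: [-0.4, 0.6, -0.8]
gripper_width: 13.4
```

```bash
python3 -c "
from h import *
st(); plan((498,-268,12),204,8,0.9); s=cam('scene'); save(s,'s23.png',(380,190,520,290),5)"
```

```text
t 40.95 pos [ 485.9 -263.5   39. ] yaw 204.4 z [-0.054 -0.017 -0.998] F [-0.4  0.6 -0.8] M [0.02 0.02 0.09] w 13.4 q [-0.47  0.41 -0.38  0.82 -0.04 -0.9 ]
dist/row 3.7412628329956275 turn/row 0.007120554496253701
-0.0013 -0.0012 0.0033 0.001 -0.007 0.001 0.9; -0.0013 -0.0011 0.0033 0.001 -0.007 0.001 0.9; -0.0013 -0.0011 0.0033 0.001 -0.007 0.001 0.9; -0.0013 -0.0011 0.0033 0.001 -0.007 0.001 0.9; -0.0012 -0.0011 0.0033 0.001 -0.007 0.001 0.9; -0.0012 -0.0011 0.0033 0.001 -0.007 0.001 0.9; -0.0012 -0.0011 0.0034 0.001 -0.007 0.001 0.9; -0.0012 -0.0011 0.0034 0.001 -0.007 0.001 0.9
```

View pics/s23.png

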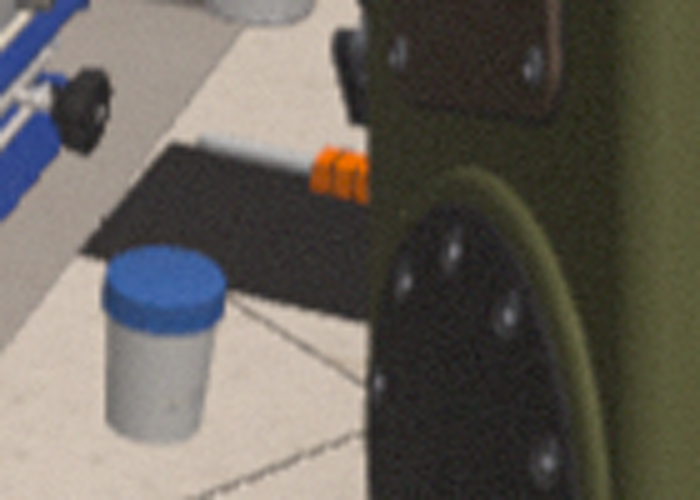

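Request:
play_rows(deltas="-0.0015 -0.001 0.004 0.001 -0.003 0 0.9; -0.0015 -0.001 0.004 0.001 -0.003 0 0.9; -0.0015 -0.001 0.004 0.001 -0.003 0 0.9; -0.0015 -0.001 0.004 0.001 -0.003 0 0.9; -0.0015 0 0.004 0 -0.003 0 0.9; -0.001 0 0.004 0 -0.003 0 0.9; 0 0 0.002 0 -0.003 0 0.9; 0 0 0 0 0 0 0.9")

```text
time: 41.8
eef_pos: [496.9, -263.9, 13.8]
tool_rot: [0.66, -3.042, 0.012]
contact_force: [-0.7, -0.3, -1.8]
gripper_width: 13.5
```

```bash
python3 -c "
from h import *
st()"
```

```text
t 41.8 pos [ 496.9 -263.9   13.8] yaw 204.5 z [-0.027 -0.014 -1.   ] F [-0.7 -0.3 -1.8] M [ 0.06  0.01 -0.  ] w 13.5 q [-0.47  0.44 -0.41  0.75 -0.02 -0.9 ]
```

Request:
play_rows(deltas="0 0 0.002 0 0 0 0.9; 0 0 0.002 0 0 0 0.9; 0 0 0.001 0 0 0 0.9; 0 0 0.001 0 0 0 0.9; 0 0 0.001 0 0 0 0.9; 0 0 0 0 0 0 0.9; 0 0 0 0 0 0 0.9; 0 0 0 0 0 0 0.9")

```text
time: 42.6
eef_pos: [496.9, -264.2, 6.7]
tool_rot: [0.66, -3.042, 0.013]
contact_force: [0.2, -1.0, -0.4]
gripper_width: 13.8
```

```bash
python3 -c "
from h import *
st()"
```

```text
t 42.6 pos [ 496.9 -264.2    6.7] yaw 204.5 z [-0.026 -0.014 -1.   ] F [ 0.2 -1.  -0.4] M [0.01 0.03 0.05] w 13.8 q [-0.47  0.45 -0.41  0.73 -0.02 -0.9 ]
```

Request:
play_rows(deltas="0 0 0 0 0 0 0.75; 0 0 0 0 0 0 0.6; 0 0 0 0 0 0 0.5; 0 0 0 0 0 0 0.4; 0 0 0 0 0 0 0.4; 0 0 -0.010 0 0 0 0.4; 0 0 -0.020 0 0 0 0.4; 0 0 -0.030 0 0 0 0.4")

```text
time: 43.4
eef_pos: [495.5, -261.8, 65.6]
tool_rot: [0.658, -3.037, 0.005]
contact_force: [0.5, 0.5, -1.3]
gripper_width: 51.6
```

Request:
play_rows(deltas="0 0 -0.030 0 0 0 0.3; 0 0 -0.030 0 0 0 0.3; 0 0 -0.030 0 0 0 0.3; 0 0 -0.020 0 0 0 0.3; 0 0 0 0 0 0 0.3; 0 0 0 0 0 0 0.3; 0 0 0 0 0 0 0.3; 0 0 0 0 0 0 0.3")

```text
time: 44.2
eef_pos: [500.4, -261.0, 187.0]
tool_rot: [0.66, -3.042, 0.013]
contact_force: [0.2, -0.3, 0.4]
gripper_width: 59.6
```

```bash
python3 - <<'E'
from h import *
st(); redang('t24.png')
c=cam("wrist"); save(c,"w24.png"); save(cam("top"),"t24f.png")
h=cv2.cvtColor(c["pixels"],cv2.COLOR_RGB2HSV)
m=cv2.inRange(h,(5,170,100),(18,255,255))
cnt=max(cv2.findContours(m,cv2.RETR_EXTERNAL,cv2.CHAIN_APPROX_NONE)[0],key=cv2.contourArea)
r=cv2.minAreaRect(cnt); print(r, onz(c,[r[0]],15), onz(c,cv2.boxPoints(r),19).round(0).tolist())
st()
E
```

```text
t 44.2 pos [ 500.4 -261.   187. ] yaw 204.5 z [-0.026 -0.014 -1.   ] F [ 0.2 -0.3  0.4] M [ 0.04 -0.07 -0.02] w 59.6 q [-0.47  0.28 -0.19  1.11 -0.02 -0.89]
105 [290.6 239.5] ang 206.3 r 22.7
391 [292.6 243.6] ang 206.2 r 33.8
((318.5, 223.5), (67.0, 19.0), 90.0) [[ 504.01191361 -261.72335669   15.        ]] [[480.0, -282.0, 19.0], [473.0, -267.0, 19.0], [528.0, -242.0, 19.0], [535.0, -257.0, 19.0]]
t 44.35 pos [ 500.4 -261.   187. ] yaw 204.5 z [-0.026 -0.014 -1.   ] F [ 0.2  0.4 -0.2] M [ 0.   -0.02  0.  ] w 59.9 q [-0.47  0.28 -0.19  1.11 -0.02 -0.89]
```

View pics/w24.png

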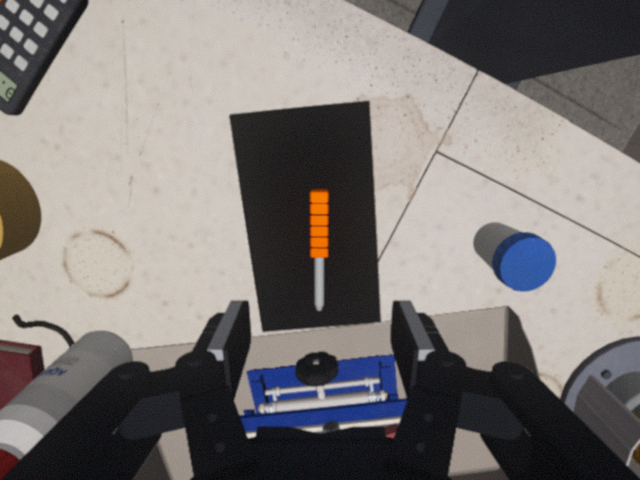

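View pics/t24f.png

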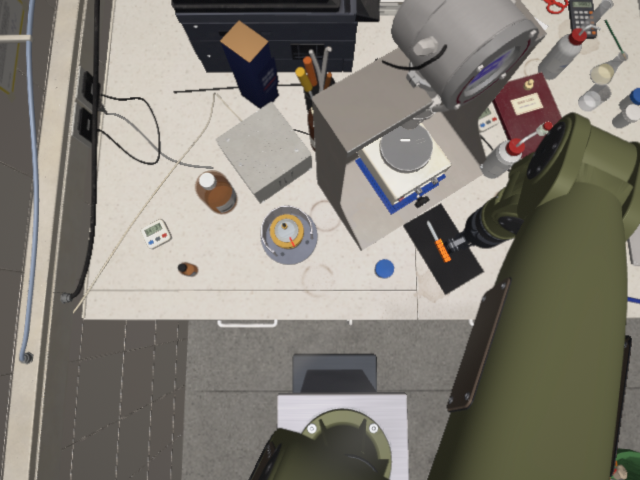

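The bar lies flat in the middle of the mat, with its handle at (318,223) in the wrist view. The ring's red line sits at 206.2° against the lid line's 206.3°. In the top view the bottle (207,179), dropper (184,268) and pot (384,268) are where they started. Signing off.

```bash
python3 -c "
from workcell import arm
print(arm.sign_off())"
```

```text
the job is handed in; nothing more can be done
None
```

The ring is at its hard stop and nipped up, the bar is back on the mat, and I signed the job off at about 44 s of the 64 s allowed. Sign-off reports no verdict.

**What I did:** I gripped the bar once and turned the ring clockwise in three strokes through three holes, keeping to the left half of the opening. To the right, the wrist would have passed too close to the stand's column. I then leaned on the bar at the stop, laid it on the mat and backed off.

**Last checks:**
- **Ring:** its red line lines up with the lid's front line, at 206.2° against 206.3° in the top view. It stayed there after the bar came out.
- **Nip:** about 17 N read at the wrist, held for most of a second in the front hole. The highest reading was 17.7 N, but I only read the force at the end of each 0.8 s move.
- **Bar:** lying flat, handle centre at about (504, -262) mm, roughly 10 mm from the mat's centre.
- **Bystanders:** in the last top view the bottle, dropper and pot stand where they started.
- **Robot:** free of contact, with no force at the wrist.

**What disagreed:**
- **First lean:** I leaned first at the third hole (16 to 18 N), but the bar may have been partly against the guard's end post. I repeated it in the front hole, where the guard cannot take the load.
- **Cameras:** the top and wrist views differed by 2 to 3 mm on the vessel's axis and about 3° on the starting ring angle. I used averages and checked each insertion against the scene camera.
- **Bar in the grip:** it pitched about 2° during the first lean. I corrected that with the wrist before the last insertion.

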